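Thread a napkin ring onto the stand's rod and fit the end cap

TASK

Put the napkin rings away on the light wooden stand: slide the green ring over the free end of the brass rod and push it in until the dark ring already hanging there sits against the stand's upright and the green ring sits against the dark one. Then push the square wooden end cap with the brass knob, hollow end first, fully onto the end of the rod, and let go. The blue ring stays out where it is, and so do the jars, shakers, bar measure and other things.

Things in the scene. Friction and masses are not known exactly. Their poses are not given: they have to be found in the camera images.
- stand: Light wood napkin-ring stand, fixed, in a new place and yaw each time. Origin: on the worktop (z = 0) under the front face of its upright board. x runs along the rod from its free end to the upright, y across, z up. Upright: x = 0 to 16 mm, 120 mm wide. Foot: x = -105 to 30 mm, 120 mm wide, 14 mm high. Top board: see board_edge.
- rod_root (a point): Point on the axis of the stand's level brass rod, at the upright's front face, 80 mm above the worktop; axes as the stand's. The rod is 22 mm in diameter and 122 mm long, with a rounded free end.
- rod_tip (a point): Point on the rod's axis at its free end, 122 mm from rod_root; axes as the stand's.
- board_edge (a point): Middle of the lower front edge of the stand's top board, 150 mm wide, which overhangs the rod by 65 mm from the upright, underside 135 mm above the rod's axis. With a thin rail on it, it reaches 245 mm above the worktop. An upright gripper strikes it as the ring goes home: lean the tool 30 to 40 degrees, its body back towards the rod's free end, fingertips to the upright.
- dark_ring: Dark wood napkin ring hanging loose on the rod, at a new distance from the upright each time: a block 60 x 60 mm outside and 40 mm long, with a round hole 36 mm wide through its length. Origin at its centre, x along the hole. Its centre hangs 7 mm below the rod's axis; it slides easily when pushed; about 70 g. Home: centre 20 mm from the upright.
- green_ring: Green painted napkin ring, the one to thread: 60 x 60 mm outside, 40 mm long, hole 36 mm wide (brass-edged) through its length, about 70 g. Origin at its centre, x along the hole; either end may go first. Stands on a flat side, hole level, centre 30 mm up; grip it across its 60 mm width, tool upright or leaning along the hole. Home: centre 60 mm from the upright, 7 mm below the rod's axis once let go.
- blue_ring: Blue painted napkin ring, same shape and size as the green one; it stays where it stands.
- cap: End cap: a square brown wood block, 50 x 50 mm and 46 mm long, with a round blind hole 30 mm wide and 40 mm deep in its +x end; on the other end a brass knob 19 mm long, 30 mm wide. Origin at the block's centre, x along the hole, out of its mouth. Lies on a flat side, hole level, centre 25 mm up; grip it across its 50 mm width. About 80 g. Home: mouth 80 to 82 mm from the upright.
- cap_mouth (a point): Centre of the mouth of the cap's hole, 23 mm along +x from the cap's origin. Fully on, the rod's end meets the bottom of the hole.
- salt_shaker: Bystander: glass salt shaker with a grey metal top, 44 mm wide, 90 mm tall. Origin at the centre of its underside.
- jigger: Bystander: grey metal two-ended bar measure, 43 mm wide, 78 mm tall. Origin at the centre of its underside.
- nutmeg_jar: Bystander: spice jar with a dark screw top, 44 mm wide, 105 mm tall. Origin at the centre of its underside.
- olive_jar: Bystander: jar with a green metal lid, 63 mm wide, 110 mm tall. Origin at the centre of its underside.
- shaker: Bystander: steel cocktail shaker, 70 mm wide, 203 mm tall. Origin at the centre of its underside.

How it is judged:
By the outcome, as a careful person would: the job done as asked, in the order asked, and still so for the second after the job is handed in, with the robot touching nothing.
It also fails if it takes over 48 s, if anything falls off the work surface, if the arm or the gripper's body presses on something with over 40 N, if the wrist force passes 120 N, or if a joint passes its speed limit or range.

ROBOT

A 6-joint arm with a two-finger parallel gripper is mounted at the origin on a cart in front of the work surface, level with it; the furniture and walls round the work are solid. World frame = base frame: x ahead of the robot, y to its left, z up, the work surface at z = 0. Lengths are in m, angles in rad, forces in N, time in s.
With the tool pointing down it reaches from about 0.35 to 0.775 m from the base axis. Payload 5.5 kg.
Tool frame: the origin (TCP) lies on the centre line of the jaws, within the pads' length; the fingertips stand 11 mm ahead of it and the grasp point (between the pads) lies 8 mm behind it (env.nose_length is the distance from the TCP to the fingertips, in m); x points along the fingers, z is the direction in which the jaws open and shut, and the axes are right-handed (so a half turn about x gives the same grasp; the last joint's range is limited). The gripper opens to 85 mm and grips with 20 to 120 N. Pads are 22 mm wide; open, the fingers measure 114 mm over their backs; the gripper's body (76 mm by 85 mm) begins 54 mm behind the grasp point. The pads swing forward as they close: fully open they stand 13 mm farther back than shut.
Start: joints at [-1.321, 0.313, 0.046, 1.304, 0, 1.431], TCP at [0.219, -0.532, 0.242] pointing down, gripper open.
Joint ranges: [-2.76, 2.76], [-0.86, 1.69], [-1.03, 1.26], [-2.2, 2.34], [-1.47, 1.5], [-3.14, 3.14]. Speed limits (rad/s): [2.57, 2.57, 3.14, 3.14, 3.14, 3.14].

INTERFACE

Orientations are given as a unit quaternion [w, x, y, z].
In Python, from workcell import env gives the robot as it stands. The module is installed in compiled form; this text tells all that it offers.
- The arm moves only by the tool step_arm, never from a script. Its argument "moves" is a list that holds one entry, the list of rows, each a list of 7 numbers: the turn, a rotation vector about the tool's x, y, z in rad, then the shift along the tool's x, y, z in m, then the opening, from 0 (shut) to 1 (fully open). In form: [[[rx, ry, rz, tx, ty, tz, grip], ...]]. A call has 1 to 12 rows; each row is the pose to reach, as a shift and turn from the pose measured when the call began, along the tool's axes at that moment; what a row does not reach only later rows make up. A row lasts 1/10 s, in which the tool goes at most 50 mm and 8.59 degrees, less where a joint would pass 70% of its speed; a pose out of reach is approached as far as the arm can. A call with a gripper value outside its range is refused whole. The fingers move at their own pace and stop on an object; "force" is the grip in N (left out, the last holds). Time passes only in rows, so rows that repeat a pose let the fingers close. It gives the time, the measured TCP pose, the force and the opening at its end, in the units of the state.
- env.get_state(): the state, without advancing time (a new reading comes with each control period).
- env.read_camera(name): name is "side" or "top"; returns (picture, depth): 420x560x3 uint8, red, green, blue; 420x560 float32, m along the optical axis (not along the pixel's ray), 0 where there is no reading.
- env.get_calibration(name): a dict with "mtx" (3x3 intrinsics, pixels), "camera_from_world" (4x4, takes a point from world to camera coordinates). Camera axes: x right, y down, z forward; pixel columns grow to the right and rows downward; lengths in m; the calibration is good to about 2 mm. A picture is of the moment at which its call begins. get_calibration takes no time and is no camera call.
- env.hand_in(): hands the job in, once; it reports no verdict.
Trained networks look in the newest picture that a camera, given by its name, has taken for a name from the list of things; names that differ only in an ending like _2 or _b are one class to them, and where a whole thing is asked for, a point or a joint stands for the part that bears it (a point fixed in the world has none). Each returns a list of dicts, best first, with "confidence" (0 to 1); they miss things now and then, are a little off and sometimes report something else, mostly with a low value. They report only what shows in the picture. A call takes as long as a camera call.
- env.boxes_of(camera, thing): "uv" ([column, row] in pixels, amid what is visible of it).
- env.silhouettes(camera, thing): "mask" (420x560 bool, what is visible of it) and "uv" ([column, row] in pixels, amid what is visible of it).
The state is a dict: "clock": time; "joint_pos": joint angles; "qvel": joint speeds; "tau": joint torques, N m; "tcp_pos": TCP position; "orientation": TCP orientation; "wrist_force": force on the tool from outside, world axes, zero at the start; "ft_torque": the same for the moment, N m; "finger_gap": finger opening in m.
Only numpy, scipy, OpenCV 4.12 (cv2) and the standard library are available. Lean on these libraries where they do the work, as an engineer would, in place of code of your own. Each camera call takes 0.05 s, during which the arm holds its last target.

## Working session

There is one attempt and no reset: what is moved stays moved. The work goes in short steps, Python scripts to look and compute and a tool call to move; the robot and the scene stay as the last step left them, time stands still between calls to the robot, and variables do not carry over. Pictures are saved under pics/ and viewed, and the job is handed in when it is done.

Besides the shell and the picture viewer there is one more tool, called by a JSON object that holds its "name" and its "arguments", one argument or row to a line. step_arm: Moves the arm, as the interface text tells. Its arguments: {"type":"object","properties":{"moves":{"type":"array","items":{"type":"array","items":{"type":"array","items":{"type":"number"}}}},"force":{"type":"number"}},"required":["moves"]}

```bash
mkdir -p pics; ls
python3 - <<'E'
from workcell import env
import cv2,numpy as np
s=env.get_state()
for k,v in s.items(): print(k,np.round(v,4))
print(env.nose_length)
for c in ("side","top"):
    p,d=env.read_camera(c); cv2.imwrite(f"pics/{c}0.png",p[:,:,::-1]); np.savez(f"{c}0.npz",p=p,d=d)
    k=env.get_calibration(c); print(c,k["mtx"].round(1).tolist(),k["camera_from_world"].round(3).tolist())
E
```

```text
pics
clock 0.0
joint_pos [-1.3206  0.314   0.045   1.3036 -0.      1.4312]
qvel [ 0.0008  0.0012 -0.001   0.0004 -0.0011  0.0023]
tau [ 3.00000e-04 -4.80624e+01  2.98535e+01  1.94000e-02  0.00000e+00
  0.00000e+00]
tcp_pos [ 0.2184 -0.5314  0.2414]
orientation [ 0.5869  0.3941  0.5879 -0.3933]
wrist_force [0.3866 0.2423 0.0042]
ft_torque [ 0.0147  0.0358 -0.0142]
finger_gap 0.0856
0.011
side [[510.8, 0.0, 281.5], [0.0, 510.8, 200.5], [0.0, 0.0, 1.0]] [[0.564, -0.826, 0.011, -0.392], [-0.54, -0.378, -0.752, 0.324], [0.625, 0.418, -0.659, 1.586], [0.0, 0.0, 0.0, 1.0]]
top [[511.5, 0.0, 268.3], [0.0, 511.5, 197.6], [0.0, 0.0, 1.0]] [[-0.014, -1.0, 0.015, -0.129], [-0.822, 0.003, -0.569, 0.502], [0.569, -0.021, -0.822, 1.498], [0.0, 0.0, 0.0, 1.0]]
```

View pics/side0.png

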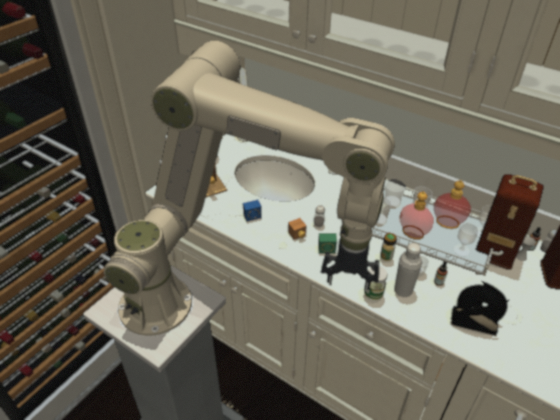

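View pics/top0.png

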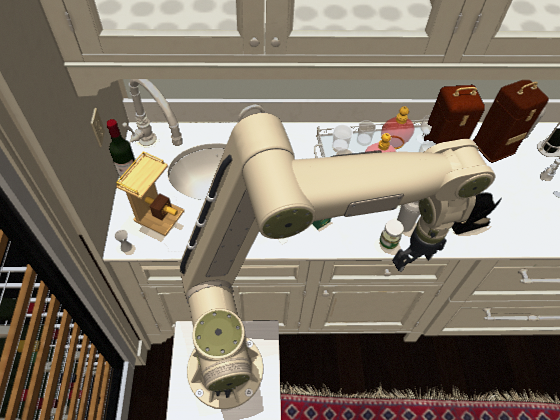

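The side view shows the blue ring at (252,210), the cap at (297,229) and the green ring at (327,243). The top view shows the stand with the dark ring at (155,205), and the arm hides the rest.

```bash
cat > h.py <<'E'
import numpy as np, cv2
from workcell import env
from scipy.spatial.transform import Rotation as R
def cloud(c,d):
    k=env.get_calibration(c); K=k["mtx"]; T=np.linalg.inv(k["camera_from_world"])
    v,u=np.mgrid[0:d.shape[0],0:d.shape[1]]
    P=np.stack([(u-K[0,2])/K[0,0]*d,(v-K[1,2])/K[1,1]*d,d],-1)
    W=P@T[:3,:3].T+T[:3,3]; W[d==0]=np.nan
    return W
def proj(c,P):
    k=env.get_calibration(c); P=np.atleast_2d(P)
    q=P@k["camera_from_world"][:3,:3].T+k["camera_from_world"][:3,3]
    q=q@k["mtx"].T; return q[:,:2]/q[:,2:]
E
python3 - <<'E'
from h import *
out={}
for c in ("side","top"):
    d=np.load(f"{c}0.npz")["d"]; W=cloud(c,d)
    names=["green_ring","cap","blue_ring"] if c=="side" else ["stand","dark_ring","cap","green_ring"]
    for n in names:
        for r in env.silhouettes(c,n)[:2]:
            m=r["mask"]; P=W[m]; P=P[~np.isnan(P[:,0])]
            print(c,n,round(r["confidence"],2),np.round(r["uv"]),m.sum(),np.percentile(P,[5,50,95],axis=0).round(3).tolist() if len(P) else "")
            if r["confidence"]>.4: out[c+"_"+n]=m
np.savez("m0.npz",**out)
E
python3 - <<'E'
import cv2,numpy as np
p=cv2.imread("pics/side0.png")
cv2.imwrite("pics/sidecrop.png",cv2.resize(p[160:320,180:440],None,fx=3,fy=3,interpolation=cv2.INTER_CUBIC))
p=cv2.imread("pics/top0.png")
cv2.imwrite("pics/topcrop.png",cv2.resize(p[110:270,80:280],None,fx=3.5,fy=3.5,interpolation=cv2.INTER_CUBIC))
E
```

```text
side green_ring 0.66 [328. 239.] 380 [[0.476, -0.347, 0.007], [0.501, -0.317, 0.052], [0.525, -0.291, 0.065]]
side cap 0.89 [296. 229.] 322 [[0.482, -0.223, 0.008], [0.5, -0.198, 0.043], [0.532, -0.165, 0.055]]
side blue_ring 0.88 [253. 213.] 334 [[0.463, -0.035, 0.009], [0.49, -0.011, 0.048], [0.513, 0.018, 0.066]]
top stand 0.63 [145. 191.] 2657 [[0.473, 0.189, 0.005], [0.525, 0.266, 0.162], [0.61, 0.321, 0.235]]
top dark_ring 0.72 [160. 207.] 342 [[0.491, 0.204, 0.048], [0.512, 0.228, 0.098], [0.544, 0.256, 0.106]]
top green_ring 0.67 [159. 204.] 342 [[0.491, 0.203, 0.05], [0.512, 0.228, 0.098], [0.546, 0.255, 0.106]]
top green_ring 0.63 [321. 226.] 112 [[0.475, -0.346, 0.001], [0.487, -0.315, 0.017], [0.507, -0.294, 0.052]]
```

View pics/sidecrop.png

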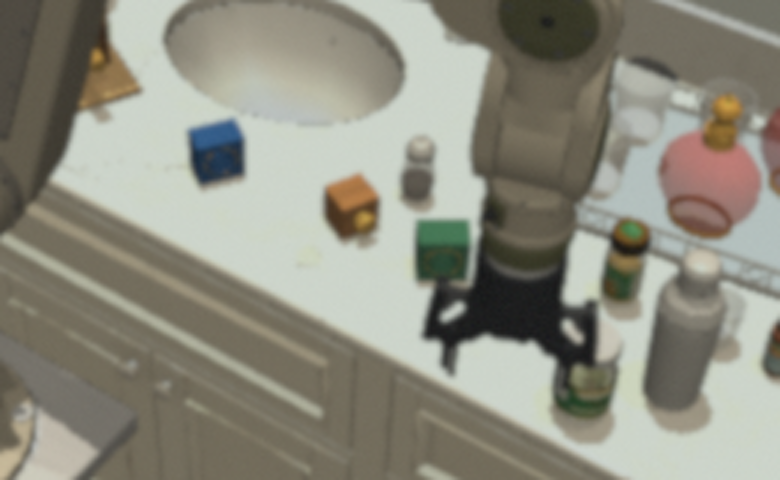

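View pics/topcrop.png

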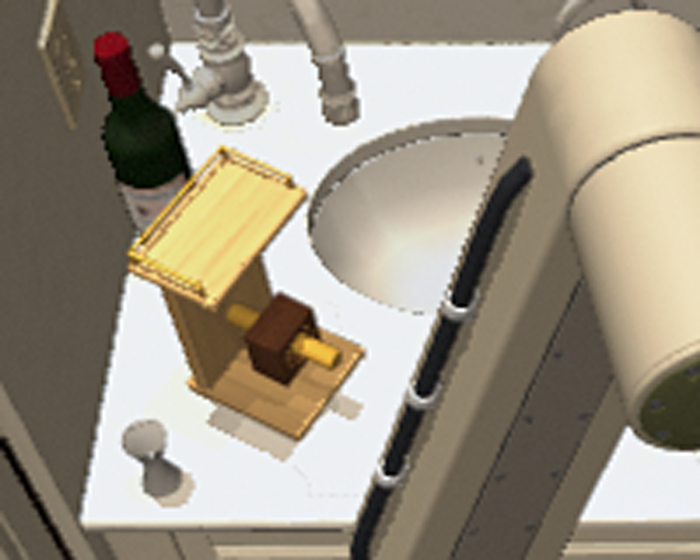

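Knob faces the camera at crop (365,218), so the mouth faces away. The green ring's hole is on its camera-facing face. The rod's free end points towards lower right in the top view. Next I fit the poses.

```bash
cat > fit.py <<'E'
from h import *
M=np.load("m0.npz")
def rect(P,zmin,zmax):
    Q=P[(P[:,2]>zmin)&(P[:,2]<zmax)]
    r=cv2.minAreaRect((Q[:,:2]*1000).astype(np.float32)); return len(Q),np.round(r[0],1),np.round(r[1],1),round(r[2],1),Q[:,2].mean().round(4)
W={c:cloud(c,np.load(f"{c}0.npz")["d"]) for c in("side","top")}
for n,z in (("side_green_ring",.06),("side_cap",.05),("side_blue_ring",.06)):
    P=W["side"][M[n]]; print(n,rect(P,z-.006,z+.01))
    # side faces: normals via yaw histogram
    w=W["side"]; gx=w[:,2:]-w[:,:-2]; gy=w[2:]-w[:-2]
    nr=np.cross(gx[1:-1],gy[:,1:-1]); nr/=np.linalg.norm(nr,axis=-1,keepdims=True)
    mm=cv2.erode(M[n].astype(np.uint8),np.ones((3,3)))[1:-1,1:-1]>0
    N=nr[mm]; S=abs(N[:,2])<.35; a=np.degrees(np.arctan2(-N[S,1]*np.sign(-1),N[S,0])); print(' yaw of side normals',np.sort(a.round())[::6])
w=W["top"].reshape(-1,3); 
B=w[(w[:,0]>.35)&(w[:,0]<.75)&(w[:,1]>.12)&(w[:,1]<.4)]
print("board",rect(B,.213,.232)); print("foot",rect(B,.009,.02))
print(np.histogram(B[:,2],bins=np.arange(0,.26,.005)))
E
python3 fit.py
```

```text
side_green_ring (179, array([ 507.5, -315.8]), array([47.8, 60.5]), 35.4, np.float64(0.0611))
 yaw of side normals [-58. -43. -34. -21. -11.  -2.  14.  20.  35.  41.  47.  52.  60.  68.
  76.  91.]
side_cap (157, array([ 508.9, -193.6]), array([60.6, 55.4]), 61.0, np.float64(0.0508))
 yaw of side normals [-50. -37. -35. -30. -25. -18. -12.   1.   9.  19.  34.  46.  54.  58.
  68.  77.  87.]
side_blue_ring (137, array([493.6,  -4.7]), array([53. , 60.1]), 54.5, np.float64(0.0611))
 yaw of side normals [-43. -30. -26. -20.  -9.   3.  18.  28.  34.  40.  48.  58.  69.  80.
  86.  94. 109.]
board (1200, array([582.2, 261.3]), array([251.5, 235.9]), 5.3, np.float64(0.2265))
foot (511, array([542.9, 239.6]), array([241. , 357.6]), 75.9, np.float64(0.0134))
(array([1298,  383,  309,  153,   30,   30,   29,   25,   37,   51,   50,
         60,   46,   59,   55,   71,   77,  105,   80,  102,  125,   55,
         28,   29,   31,   26,   24,   31,   42,   22,   29,   23,   22,
         35,   29,   26,   20,   28,   45,   37,   45,   48,   46,   71,
        231,  684,  311,   51,   89,   63,   21]), array([0.   , 0.005, 0.01 , 0.015, 0.02 , 0.025, 0.03 , 0.035, 0.04 ,
       0.045, 0.05 , 0.055, 0.06 , 0.065, 0.07 , 0.075, 0.08 , 0.085,
       0.09 , 0.095, 0.1  , 0.105, 0.11 , 0.115, 0.12 , 0.125, 0.13 ,
       0.135, 0.14 , 0.145, 0.15 , 0.155, 0.16 , 0.165, 0.17 , 0.175,
       0.18 , 0.185, 0.19 , 0.195, 0.2  , 0.205, 0.21 , 0.215, 0.22 ,
       0.225, 0.23 , 0.235, 0.24 , 0.245, 0.25 , 0.255]))
```

```bash
cat >> h.py <<'E'
def rayplane(c,uv,z):
    k=env.get_calibration(c); K=k["mtx"]; T=np.linalg.inv(k["camera_from_world"])
    uv=np.atleast_2d(uv).astype(float)
    d=np.c_[(uv[:,0]-K[0,2])/K[0,0],(uv[:,1]-K[1,2])/K[1,1],np.ones(len(uv))]@T[:3,:3].T
    o=T[:3,3]; return o+d*((z-o[2])/d[:,2])[:,None]
def sdbox(q,lo,hi):
    c=(np.array(lo)+hi)/2; h=(np.array(hi)-lo)/2; a=abs(q-c)-h
    return np.linalg.norm(np.maximum(a,0),axis=1)+np.minimum(a.max(1),0)
def fitboxes(P,boxes,x0,scale=.004):
    from scipy.optimize import least_squares
    def f(x):
        c,s=np.cos(x[2]),np.sin(x[2]); d=P-[x[0],x[1],0]
        q=np.c_[c*d[:,0]+s*d[:,1],-s*d[:,0]+c*d[:,1],d[:,2]]
        D=np.array([sdbox(q,*b) for b in boxes]); return D[abs(D).argmin(0),np.arange(len(P))]
    r=least_squares(f,x0,loss='soft_l1',f_scale=scale,diff_step=1e-4,x_scale=[.01,.01,.1]); return r.x,r.cost/len(P)
E
python3 - <<'E'
from h import *
z=3.5
uv=np.array([[365,352],[298,437],[192,385]])/z+[80,110]
F=rayplane("top",uv,.014); print("foot corners",F.round(4).tolist(),np.linalg.norm(F[0]-F[1]),np.linalg.norm(F[1]-F[2]))
ax=-((F[0]+F[1])/2-0)[:2]
e=(F[0]-F[1])[:2]; yaw=np.arctan2(e[1],e[0])+np.pi/2; 
print("yaw cand",np.degrees(yaw), np.degrees(np.arctan2(*(F[2]-F[1])[[1,0]])))
M=np.load("m0.npz"); W=cloud("top",np.load("top0.npz")["d"]); P=W[M["top_stand"]]; P=P[~np.isnan(P[:,0])]
mid=(F[0]+F[1])[:2]/2
boxes=[([-.105,-.06,0],[.03,.06,.014]),([0,-.06,0],[.016,.06,.215]),([-.065,-.075,.215],[.02,.075,.229]),([-.122,-.0095,.0705],[0,.0095,.0895])]
for y0 in (np.arctan2(*(F[2]-F[1])[[1,0]]),):
    x0=[*(mid+.105*np.array([np.cos(y0),np.sin(y0)])),y0]
    x,c=fitboxes(P,boxes,x0); print(np.round(x0,4),x.round(4),np.degrees(x[2]),c)
    # overlay
    def corners(b):
        lo,hi=b; return np.array([[ [lo,hi][i][0],[lo,hi][j][1],[lo,hi][k][2]] for i in(0,1) for j in (0,1) for k in (0,1)])
    img=cv2.imread("pics/top0.png"); img=cv2.resize(img[110:270,80:280],None,fx=3.5,fy=3.5,interpolation=cv2.INTER_CUBIC)
    cs,sn=np.cos(x[2]),np.sin(x[2]); Rm=np.array([[cs,-sn,0],[sn,cs,0],[0,0,1]])
    for b in boxes:
        q=(proj("top",corners(b)@Rm.T+[x[0],x[1],0])-[80,110])*3.5
        for i in range(8):
            for j in range(i):
                if bin(i^j).count("1")==1: cv2.line(img,tuple(q[i].astype(int)),tuple(q[j].astype(int)),(0,0,255),1)
    cv2.imwrite("pics/standfit.png",img)
E
```

```text
foot corners [[0.546, 0.1582, 0.014], [0.4477, 0.2152, 0.014], [0.5077, 0.3255, 0.014]] 0.11365673188921023 0.12560622585853098
yaw cand 59.8835339624702 61.450107157720346
[0.547  0.2789 1.0725] [0.5543 0.2814 1.086 ] 62.223263019475795 2.0463739059247727e-05
```

View pics/standfit.png

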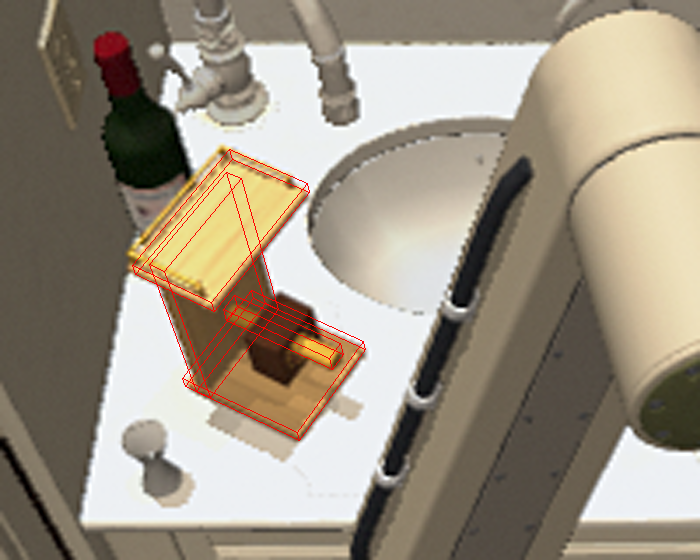

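The model overlay matches the stand closely: origin (0.554, 0.281), yaw 62.2°. Now the same fit for the rings and cap.

```bash
cat >> h.py <<'E'
def draw(img,c,boxes,x,off,s,col=(0,0,255)):
    cs,sn=np.cos(x[2]),np.sin(x[2]); Rm=np.array([[cs,-sn,0],[sn,cs,0],[0,0,1]])
    for lo,hi in boxes:
        L=[lo,hi]; C=np.array([[L[i][0],L[j][1],L[k][2]] for i in(0,1) for j in (0,1) for k in (0,1)])
        q=(proj(c,C@Rm.T+[x[0],x[1],0])-off)*s
        for i in range(8):
            for j in range(i):
                if bin(i^j).count("1")==1: cv2.line(img,tuple(q[i].astype(int)),tuple(q[j].astype(int)),col,1)
E
python3 - <<'E'
from h import *
M=np.load("m0.npz"); W=cloud("side",np.load("side0.npz")["d"])
ring=[([-.02,-.03,0],[.02,.03,.06])]; cap=[([-.023,-.025,0],[.023,.025,.05]),([-.042,-.015,.01],[-.023,.015,.04])]
img=cv2.imread("pics/side0.png"); off=np.array([230,185]); s=6
img=cv2.resize(img[185:270,230:350],None,fx=s,fy=s,interpolation=cv2.INTER_CUBIC)
for n,b in (("green_ring",ring),("cap",cap),("blue_ring",ring)):
    P=W[M["side_"+n]]; P=P[~np.isnan(P[:,0])]
    res=[]
    for y0 in np.radians(np.arange(0,360 if n=="cap" else 180,15)):
        x,c=fitboxes(P,b,[*np.median(P,0)[:2]+[.01,.005],y0],.003); res.append((c,x))
    res.sort(key=lambda r:r[0])
    seen=[]
    for c,x in res:
        a=np.degrees(x[2])%360
        if not any(abs(a-q)<6 for q in seen): seen.append(a); print(n,x[:2].round(4),round(a,1),c*1e6)
        if len(seen)>3: break
    draw(img,"side",b,res[0][1],off,s)
cv2.imwrite("pics/ringfit.png",img)
E
```

```text
green_ring [ 0.5076 -0.3143] 214.7 13.427685627993604
green_ring [ 0.5076 -0.3143] 34.7 13.42768563495383
green_ring [ 0.5132 -0.3064] 130.1 15.742548406227106
green_ring [ 0.5084 -0.3079] 141.1 15.98240998347508
cap [ 0.512  -0.1932] 60.0 4.450589805291931
cap [ 0.5125 -0.1927] 75.3 4.757183931293966
cap [ 0.5115 -0.1904] 85.8 5.068937962492724
cap [ 0.51  -0.193] 45.0 5.194667907255796
blue_ring [ 0.4951 -0.0042] 55.4 6.772030881528722
blue_ring [0.4933 0.0055] 156.6 8.616414266158126
```

View pics/ringfit.png

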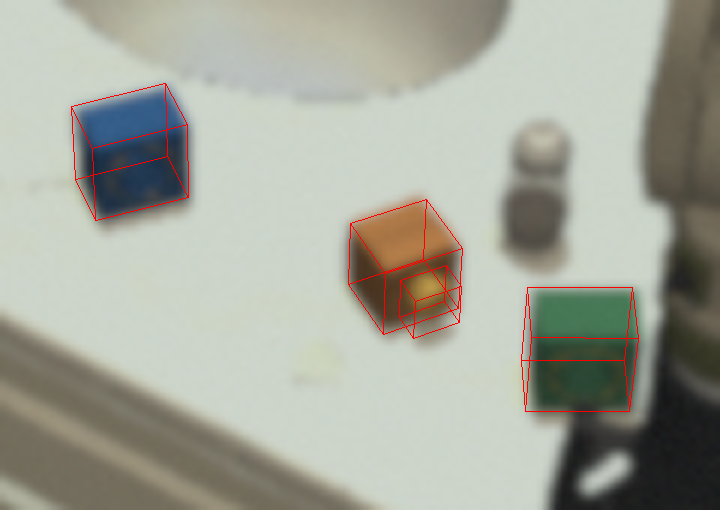

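Run:
```python
from h import *
for c,names in (("side",["salt_shaker","nutmeg_jar","olive_jar","shaker"]),("top",["jigger","olive_jar"])):
    W=cloud(c,np.load(f"{c}0.npz")["d"])
    for n in names:
        for r in env.silhouettes(c,n)[:2]:
            P=W[r["mask"]]; P=P[~np.isnan(P[:,0])]
            print(c,n,round(r["confidence"],2),np.round(r["uv"]),np.percentile(P,[5,50,95],axis=0).round(3).tolist())
s=env.get_state(); q=s["orientation"]; print(R.from_quat(q,scalar_first=True).as_matrix().round(3))
```

```text
side salt_shaker 0.47 [319. 220.] [[0.575, -0.249, 0.007], [0.583, -0.237, 0.048], [0.599, -0.218, 0.09]]
side nutmeg_jar 0.91 [386. 244.] [[0.563, -0.524, 0.01], [0.572, -0.508, 0.072], [0.599, -0.486, 0.109]]
side nutmeg_jar 0.31 [216. 188.] [[0.489, 0.173, 0.008], [0.53, 0.198, 0.015], [0.571, 0.225, 0.086]]
side olive_jar 0.55 [379. 289.] [[0.385, -0.569, 0.015], [0.397, -0.555, 0.069], [0.432, -0.53, 0.113]]
side shaker 0.86 [406. 268.] [[0.461, -0.638, 0.013], [0.473, -0.613, 0.121], [0.503, -0.583, 0.202]]
top jigger 0.67 [124. 242.] [[0.396, 0.331, 0.006], [0.41, 0.345, 0.046], [0.428, 0.36, 0.071]]
top olive_jar 0.71 [393. 231.] [[0.386, -0.563, 0.024], [0.401, -0.534, 0.087], [0.434, -0.512, 0.114]]
[[ 0.     0.925  0.38 ]
 [-0.     0.38  -0.925]
 [-1.    -0.     0.   ]]
```

```bash
cat >> h.py <<'E'
GREEN=np.array([.5076,-.3143]); GY=np.radians(34.7)
ST=np.array([.5543,.2814]); SY=np.radians(62.2); U=np.array([np.cos(SY),np.sin(SY),0])
def tool(yaw,lean):
    e=np.array([np.cos(yaw),np.sin(yaw),0]); zt=np.array([np.sin(yaw),-np.cos(yaw),0])
    x=np.sin(lean)*e-np.cos(lean)*np.array([0,0,1]); return np.c_[x,np.cross(zt,x),zt]
def delta(P,yaw,lean,back=0,s=None):
    s=s or env.get_state(); T=tool(yaw,np.radians(lean)); A=R.from_quat(s["orientation"],scalar_first=True).as_matrix()
    tcp=np.array(P)+(.008-back)*T[:,0]
    rv=R.from_matrix(A.T@T).as_rotvec(); t=A.T@(tcp-s["tcp_pos"])
    print("row",rv.round(4).tolist(),t.round(4).tolist(),"| dist",np.linalg.norm(t).round(3),"ang",np.degrees(np.linalg.norm(rv)).round(1)); return rv,t
def graspnow(s=None):
    s=s or env.get_state(); A=R.from_quat(s["orientation"],scalar_first=True).as_matrix(); return s["tcp_pos"]-.008*A[:,0],A
E
python3 -c "
from h import *
delta([*GREEN,.034],GY,35,.12)"
```

```text
row [-0.209, 0.0661, 0.6085] [0.1166, 0.2874, -0.0777] | dist 0.32 ang 37.1
```

{"name": "step_arm", "arguments": {
  "moves": [
    [[-0.209,0.066,0.609,0.117,0.287,-0.078,1],[-0.209,0.066,0.609,0.117,0.287,-0.078,1],[-0.209,0.066,0.609,0.117,0.287,-0.078,1],[-0.209,0.066,0.609,0.117,0.287,-0.078,1],[-0.209,0.066,0.609,0.117,0.287,-0.078,1],[-0.209,0.066,0.609,0.117,0.287,-0.078,1],[-0.209,0.066,0.609,0.117,0.287,-0.078,1],[-0.209,0.066,0.609,0.117,0.287,-0.078,1],[-0.209,0.066,0.609,0.117,0.287,-0.078,1],[-0.209,0.066,0.609,0.117,0.287,-0.078,1]]
  ],
  "force": 40
}}

```text
clock: 1.75
tcp_pos: [0.4541, -0.3519, 0.126]
orientation: [0.697, 0.501, 0.498, -0.125]
wrist_force: [-0.3, -0.0, 0.7]
finger_gap: 0.0855
```

Run:
```python
from h import *
s=env.get_state(); print(s["joint_pos"].round(3),s["clock"])
delta([*GREEN,.034],GY,35,0)
for c in ("side","top"):
    p,d=env.read_camera(c); cv2.imwrite(f"pics/{c}1.png",p[:,:,::-1]); np.savez(f"{c}1.npz",p=p,d=d)
a=cv2.imread("pics/side1.png")[170:300,200:400]; b=cv2.imread("pics/top1.png")[130:280,180:400]
cv2.imwrite("pics/both1.png",np.vstack([cv2.resize(a,(520,338)),cv2.resize(b,(520,355))])[:600*2])
cv2.imwrite("pics/s1.png",cv2.resize(a,(800,520),interpolation=cv2.INTER_CUBIC));cv2.imwrite("pics/t1.png",cv2.resize(b,(800,545),interpolation=cv2.INTER_CUBIC))
```

```text
[-1.099  0.392 -0.275  0.995  0.605  1.409] 1.75
row [0.0002, 0.0018, -0.0] [0.1209, 0.0008, -0.0007] | dist 0.121 ang 0.1
```

View pics/s1.png

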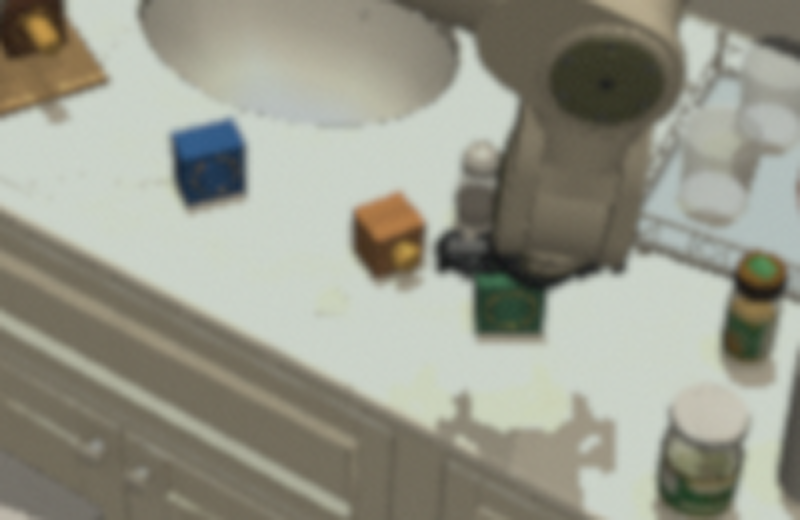

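View pics/t1.png

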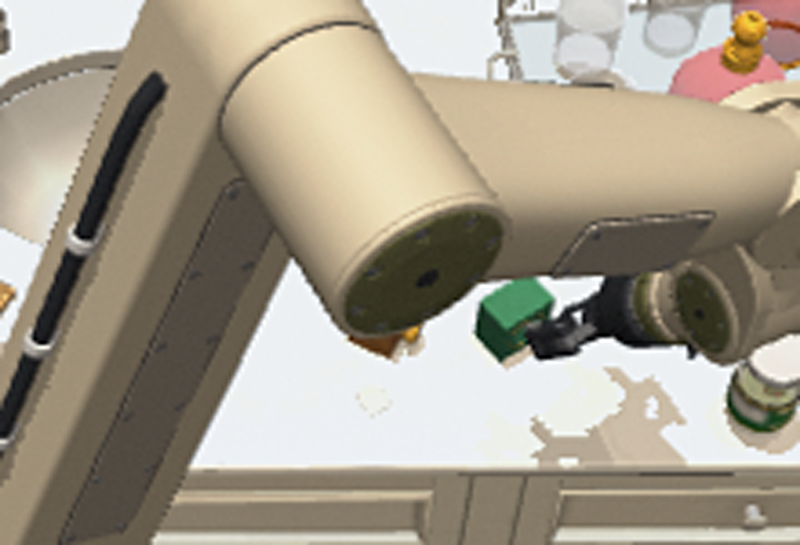

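Top view now shows the green ring at zoom (515,320); check the fit there.

Run:
```python
from h import *
s=8; o=np.array([300,195])
img=cv2.imread("pics/top1.png")[195:250,300:400]; img=cv2.resize(img,None,fx=s,fy=s,interpolation=cv2.INTER_CUBIC)
x=[*GREEN,GY]
draw(img,"top",[([-.02,-.03,0],[.02,.03,.06])],x,o-.5,s)
cv2.imwrite("pics/g1.png",img)
# fit from top cloud
W=cloud("top",np.load("top1.npz")["d"]); p=np.load("top1.npz")["p"].astype(int)
hsv=cv2.cvtColor(p.astype(np.uint8),cv2.COLOR_RGB2HSV); m=(hsv[...,0]>50)&(hsv[...,0]<85)&(hsv[...,1]>120)
m[:, :300]=0;m[:,365:]=0;m[:195]=0;m[250:]=0
P=W[m];P=P[~np.isnan(P[:,0])];print(len(P)); print(fitboxes(P,[([-.02,-.03,0],[.02,.03,.06])],x,.003))
```

```text
228
(array([ 0.50811275, -0.31901649,  0.61173888]), np.float64(7.968788154220923e-06))
```

View pics/g1.png

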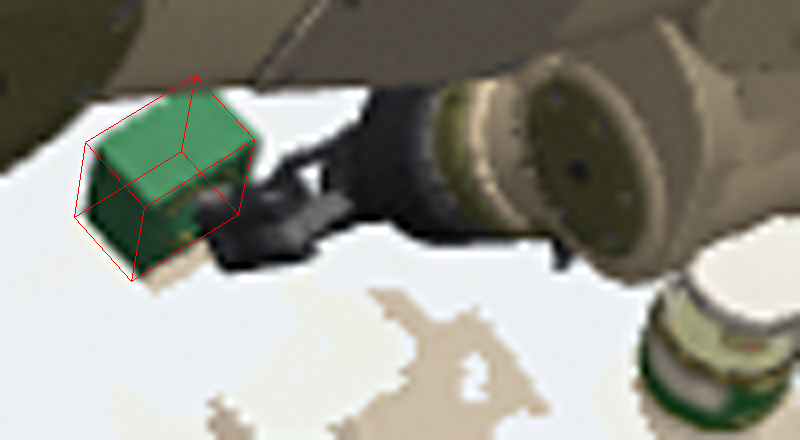

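Orientation and hole face are confirmed; the fit is about 2 mm too far left, so I use (0.508,-0.3165).

```bash
sed -i 's/^GREEN=.*/GREEN=np.array([.508,-.3165]); GY=np.radians(34.9)/' h.py; python3 -c "
from h import *
delta([*GREEN,.034],GY,35,0)"
```

```text
row [-0.0034, 0.0042, -0.0002] [0.1205, 0.0003, 0.0012] | dist 0.12 ang 0.3
```

{"name": "step_arm", "arguments": {
  "moves": [
    [[0,0.004,0,0.03,0,0.001,1],[0,0.004,0,0.06,0,0.001,1],[0,0.004,0,0.09,0,0.001,1],[0,0.004,0,0.12,0,0.001,1],[0,0.004,0,0.12,0,0.001,1],[0,0.004,0,0.12,0,0.001,0],[0,0.004,0,0.12,0,0.001,0],[0,0.004,0,0.12,0,0.001,0],[0,0.004,0,0.12,0,0.001,0],[0,0.004,0,0.12,0,0.001,0],[0,0.004,0,0.12,0,0.001,0],[0,0.004,0,0.12,0,0.001,0]]
  ],
  "force": 40
}}

```text
clock: 3.05
tcp_pos: [0.5116, -0.3157, 0.0291]
orientation: [0.696, 0.501, 0.498, -0.125]
wrist_force: [-3.9, -2.9, 5.1]
finger_gap: 0.0595
```

```bash
python3 -c "
from h import *
g,A=graspnow(); print(g,'up in tool',(A.T@[0,0,.16]).round(3))
c=np.array([*ST,0])-.190*U; print(c)
# row from the lifted pose
s=dict(env.get_state()); s['tcp_pos']=s['tcp_pos']+[0,0,.16]
delta([*c[:2],.19],SY,35,0,s)
delta([*c[:2],.19],SY,35,0)
"
```

```text
[ 0.50780979 -0.31832417  0.0356434 ] up in tool [-0.131  0.092  0.   ]
[0.46568654 0.11332961 0.        ]
row [-0.3929, 0.2766, 0.0003] [0.1249, 0.1694, -0.3811] | dist 0.435 ang 27.5
row [-0.3929, 0.2766, 0.0003] [-0.0062, 0.2611, -0.3809] | dist 0.462 ang 27.5
```

{"name": "step_arm", "arguments": {
  "moves": [
    [[0,0,0,-0.033,0.023,0,0],[0,0,0,-0.066,0.046,0,0],[0,0,0,-0.1,0.07,0,0],[0,0,0,-0.131,0.092,0,0],[-0.05,0.035,0,-0.119,0.109,-0.038,0],[-0.1,0.07,0,-0.106,0.126,-0.076,0],[-0.15,0.105,0,-0.094,0.143,-0.114,0],[-0.2,0.14,0,-0.081,0.16,-0.152,0],[-0.25,0.175,0,-0.069,0.177,-0.19,0],[-0.3,0.21,0,-0.056,0.194,-0.228,0],[-0.35,0.245,0,-0.044,0.211,-0.266,0],[-0.393,0.277,0,-0.031,0.228,-0.304,0]]
  ],
  "force": 40
}}

```text
clock: 4.25
tcp_pos: [0.4769, 0.0321, 0.185]
orientation: [0.706, 0.368, 0.604, 0.045]
wrist_force: [0.5, 0.4, -0.6]
finger_gap: 0.0597
```

```bash
python3 -c "
from h import *
s=env.get_state(); print(s['joint_pos'].round(3),s['finger_gap'])
c=np.array([*ST,0])-.190*U
delta([*c[:2],.19],SY,35,0)
delta([*c[:2],.084],SY,35,0)
"
```

```text
[-0.473  0.076 -0.531  0.957  0.611  1.583] 0.05965589185771192
row [0.0016, -0.0013, 0.0003] [0.0422, 0.0575, -0.0477] | dist 0.086 ang 0.1
row [0.0016, -0.0013, 0.0003] [0.129, -0.0032, -0.0477] | dist 0.138 ang 0.1
```

{"name": "step_arm", "arguments": {
  "moves": [
    [[0,0,0,0.021,0.029,-0.024,0],[0,0,0,0.042,0.058,-0.048,0],[0,0,0,0.07,0.038,-0.048,0],[0,0,0,0.1,0.017,-0.048,0],[0,0,0,0.128,-0.002,-0.048,0],[0,0,0,0.128,-0.002,-0.048,0],[0,0,0,0.128,-0.002,-0.048,0]]
  ],
  "force": 40
}}

```text
clock: 4.95
tcp_pos: [0.4672, 0.1182, 0.0791]
orientation: [0.705, 0.368, 0.605, 0.045]
wrist_force: [0.7, 0.3, -0.8]
finger_gap: 0.0597
```

Run:
```python
from h import *
s=env.get_state(); g,A=graspnow(s); print(g,s["joint_pos"].round(3)); d=g-[*ST,0]; V=np.array([-U[1],U[0],0]); print("along",d@U,"lat",d@V,"z",g[2])
for c in ("side","top"):
    p,dd=env.read_camera(c); cv2.imwrite(f"pics/{c}2.png",p[:,:,::-1]); np.savez(f"{c}2.npz",p=p,d=dd)
print(proj("side",g),proj("top",g))
b=cv2.imread("pics/top2.png")[130:280,80:280];cv2.imwrite("pics/t2.png",cv2.resize(b,(800,600),interpolation=cv2.INTER_CUBIC))
b=cv2.imread("pics/side2.png")[120:270,130:330];cv2.imwrite("pics/s2.png",cv2.resize(b,(800,600),interpolation=cv2.INTER_CUBIC))
```

```text
[0.46508625 0.11409563 0.08567589] [-0.28   0.138 -0.78   0.514  0.597  1.818]
along -0.18960236228783525 lat 0.0008882648512790192 z 0.08567588583883588
[[220.51074643 191.16330056]] [[193.13255946 219.12595605]]
```

View pics/t2.png

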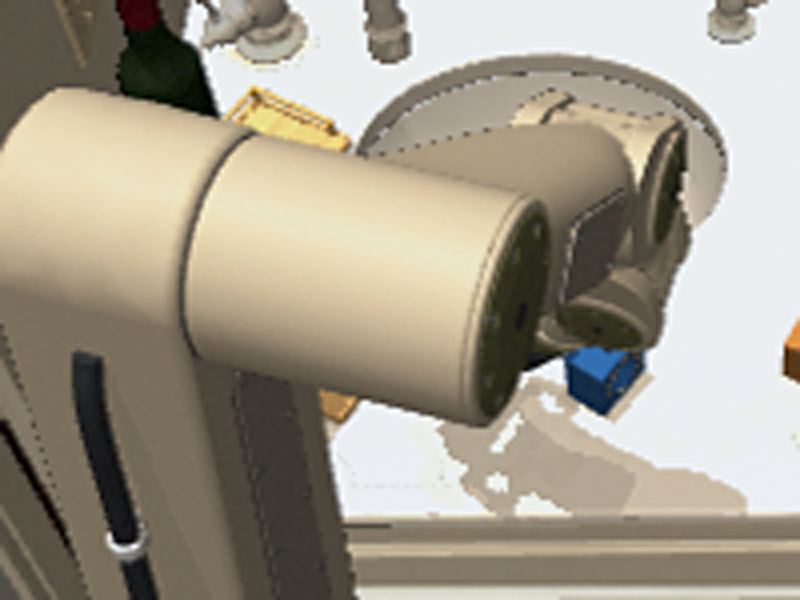

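View pics/s2.png

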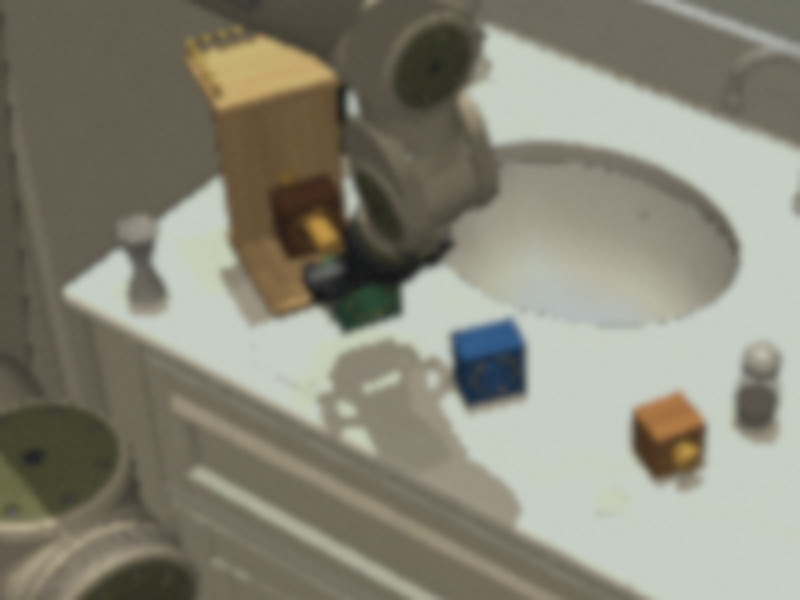

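Side view shows rod tip at crop (320,235), with the green ring in the jaws at (370,305). I check overlay and arm clearance to the board.

```bash
cat >> h.py <<'E'
V=np.array([-U[1],U[0],0])
STB=[([-.105,-.06,0],[.03,.06,.014]),([0,-.06,0],[.016,.06,.215]),([-.065,-.075,.215],[.02,.075,.229]),([-.122,-.011,.069],[0,.011,.091])]
def stf(W): 
    d=W-np.array([*ST,0]); return np.stack([d@U,d@V,d[...,2]],-1)
E
python3 - <<'E'
from h import *
o=np.array([130,120]);s=4
img=cv2.imread("pics/s2.png")
draw(img,"side",STB,[*ST,SY],o-.5,s)
g,A=graspnow()
rc=g-[0,0,.0056]  # ring centre
draw(img,"side",[([-.02,-.03,rc[2]-.03],[.02,.03,rc[2]+.03])],[rc[0],rc[1],SY],o-.5,s,(255,0,255))
cv2.imwrite("pics/s2o.png",img)
for c in ("side","top"):
    q=stf(cloud(c,np.load(f"{c}2.npz")["d"])).reshape(-1,3); q=q[~np.isnan(q[:,0])]
    for z0 in np.arange(.1,.5,.03):
        m=(q[:,2]>z0)&(q[:,2]<z0+.03)&(q[:,0]>-.45)&(q[:,0]<.1)&(abs(q[:,1])<.15)
        if m.sum()>10: print(c,z0.round(2),m.sum(),np.percentile(q[m],[1,99],axis=0).round(3)[:,:2].tolist())
E
```

```text
side 0.1 421 [[-0.232, -0.055], [0.099, 0.147]]
side 0.13 328 [[-0.255, -0.062], [0.098, 0.148]]
side 0.16 231 [[-0.303, -0.052], [0.097, 0.148]]
side 0.19 174 [[-0.324, -0.02], [0.099, 0.149]]
side 0.22 627 [[-0.347, -0.029], [0.098, 0.145]]
side 0.25 111 [[-0.378, -0.02], [0.1, 0.149]]
side 0.28 184 [[-0.401, -0.045], [0.097, 0.148]]
side 0.31 319 [[-0.405, -0.047], [0.089, 0.148]]
side 0.34 289 [[-0.403, -0.043], [-0.327, 0.053]]
side 0.37 304 [[-0.395, -0.038], [-0.336, 0.055]]
side 0.4 109 [[-0.407, -0.026], [-0.349, 0.051]]
side 0.43 222 [[-0.413, -0.033], [-0.373, 0.075]]
side 0.46 347 [[-0.414, -0.03], [-0.09, 0.098]]
side 0.49 420 [[-0.417, -0.058], [0.099, 0.124]]
top 0.19 26 [[-0.31, -0.075], [0.074, 0.034]]
top 0.22 274 [[-0.335, -0.072], [0.026, 0.035]]
top 0.25 36 [[-0.379, -0.029], [-0.094, 0.039]]
top 0.28 93 [[-0.402, -0.038], [-0.324, 0.048]]
top 0.31 205 [[-0.404, -0.045], [0.097, 0.115]]
top 0.34 249 [[-0.402, -0.043], [0.1, 0.147]]
top 0.37 152 [[-0.397, -0.036], [0.099, 0.148]]
top 0.4 84 [[-0.408, 0.006], [0.1, 0.15]]
top 0.43 145 [[-0.412, -0.022], [0.1, 0.149]]
top 0.46 246 [[-0.415, -0.029], [0.099, 0.148]]
top 0.49 396 [[-0.415, -0.061], [0.099, 0.147]]
```

View pics/s2o.png

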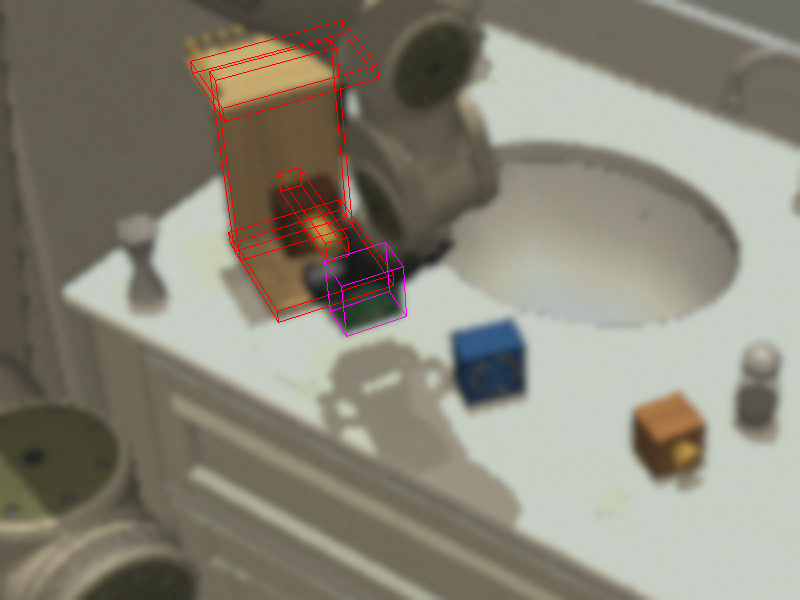

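Run:
```python
from h import *
o=np.array([170,125]);s=9
raw=cv2.imread("pics/side2.png")[125:212,170:245]
img=cv2.resize(raw,None,fx=s,fy=s,interpolation=cv2.INTER_CUBIC)
cv2.imwrite("pics/s2z.png",img[:600] if 0 else cv2.resize(img,None,fx=.75,fy=.75))
# fit stand in side view via depth
W=cloud("side",np.load("side2.npz")["d"]); 
env.read_camera("side")
for n in("stand","dark_ring","rod_tip"):
  for r in env.silhouettes("side",n)[:1]:
    m=r["mask"];P=W[m];P=P[~np.isnan(P[:,0])];print(n,r["confidence"],m.sum(),np.percentile(P,[5,50,95],axis=0).round(3).tolist())
    if n=="stand":
        print(fitboxes(P,STB,[*ST,SY],.003))
    if n=="dark_ring":
        q=stf(P);print(np.percentile(q,[5,50,95],axis=0).round(3).tolist())
```

```text
stand 0.93 1467 [[0.469, 0.213, 0.013], [0.52, 0.278, 0.133], [0.591, 0.314, 0.233]]
(array([0.5528795 , 0.28352363, 1.08636627]), np.float64(1.0353020339843536e-05))
dark_ring 0.54 217 [[0.491, 0.205, 0.056], [0.51, 0.226, 0.099], [0.54, 0.252, 0.108]]
[[-0.082, -0.02, 0.056], [-0.072, 0.014, 0.099], [-0.042, 0.034, 0.108]]
rod_tip 0.62 1610 [[0.468, 0.209, 0.013], [0.52, 0.277, 0.127], [0.593, 0.316, 0.234]]
```

View pics/s2z.png

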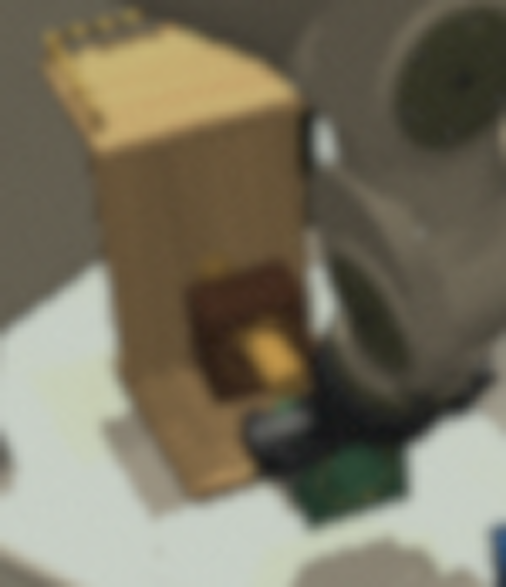

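Run:
```python
from h import *
D=np.load("side2.npz"); W=cloud("side",D["d"]); hsv=cv2.cvtColor(D["p"],cv2.COLOR_RGB2HSV)
m=(hsv[...,0]>45)&(hsv[...,0]<90)&(hsv[...,1]>90); k=np.zeros_like(m);k[180:212,208:238]=1;m&=k
P=W[m];P=P[~np.isnan(P[:,0])];print(m.sum(),np.argwhere(m).min(0),np.argwhere(m).max(0))
g,A=graspnow(); rc=g-[0,0,.0056]; print(rc)
from scipy.optimize import least_squares
def f(t):
    q=(P-rc-t)@np.c_[U,V,[0,0,1]]; return sdbox(q,[-.02,-.03,-.03],[.02,.03,.03])
r=least_squares(f,[0,0,0],loss='soft_l1',f_scale=.003); print("ring offset world",r.x.round(4),"stand frame",(r.x@np.c_[U,V,[0,0,1]]).round(4),r.cost/len(P))
# stand with z free
M=env.silhouettes("side","stand")[0]["mask"]; P2=W[M];P2=P2[~np.isnan(P2[:,0])]
for z in (-.004,-.002,0,.002,.004):
    x,c=fitboxes(P2+[0,0,z],STB,[*ST,SY],.003); d=x[:2]-ST; print(z,c,x.round(4),"al/lat",d@U[:2],d@V[:2])
# 2D: rod pixels
hs=hsv; mr=(hs[...,0]>12)&(hs[...,0]<28)&(hs[...,1]>140)&(hs[...,2]>130); kk=np.zeros_like(mr);kk[165:190,195:222]=1
pp=np.argwhere(mr&kk)[:,::-1]; print("rod px",len(pp),pp.min(0),pp.max(0),pp.mean(0)); print("pred tip",proj("side",np.array([*ST,.08])-.122*U),"pred at -.1",proj("side",np.array([*ST,.08])-.1*U))
```

```text
37 [191 216] [200 226]
[0.46677232 0.11343185 0.08133601]
ring offset world [-0.0155  0.01    0.0125] stand frame [0.0016 0.0184 0.0125] 2.4436073565643384e-06
-0.004 1.0414860360775955e-05 [0.5543 0.2814 1.0859] al/lat 5.766982433836095e-05 -1.0353279724759971e-05
-0.002 1.0185694315810058e-05 [0.5543 0.2814 1.0859] al/lat 4.914744040802715e-05 5.869558805913727e-07
0 1.0353020339843536e-05 [0.5529 0.2835 1.0864] al/lat 0.0012160216640493267 0.002246981320453267
0.002 1.1472236970994107e-05 [0.5528 0.2838 1.0825] al/lat 0.0014465408769615544 0.0024442400871969583
0.004 1.3215549130158862e-05 [0.5526 0.2839 1.0825] al/lat 0.0014099443252952523 0.0026435721894000844
rod px 34 [207 174] [213 180] [209.97058824 177.08823529]
pred tip [[213.82769737 181.90760309]] pred at -.1 [[211.61553656 178.63703838]]
```

```bash
cat > edge.py <<'E'
from h import *
from scipy.ndimage import map_coordinates, gaussian_filter
from scipy.optimize import minimize
def edgefit(pic,c,segs,x0,sig=1.0,par=3,rng=(.01,.01,.05)):
    g=pic.astype(float); G=[gaussian_filter(g[...,i],sig) for i in range(3)]
    gx=[np.gradient(a,axis=1) for a in G]; gy=[np.gradient(a,axis=0) for a in G]
    def score(x):
        cs,sn=np.cos(x[2]),np.sin(x[2]); Rm=np.array([[cs,-sn,0],[sn,cs,0],[0,0,1]]); tot=0
        for a,b in segs:
            t=np.linspace(.05,.95,40)[:,None]; P=(np.array(a)*(1-t)+np.array(b)*t)@Rm.T+[x[0],x[1],x[3] if len(x)>3 else 0]
            q=proj(c,P); d=q[-1]-q[0]; L=np.linalg.norm(d); n=np.array([-d[1],d[0]])/L
            v=sum(abs((n[0]*map_coordinates(gx[i],[q[:,1],q[:,0]],order=1)+n[1]*map_coordinates(gy[i],[q[:,1],q[:,0]],order=1)).mean()) for i in range(3))
            tot+=v*L
        return -tot
    x0=np.array(x0,float); best=None
    rs=np.random.RandomState(0); rg=np.array(rng)
    cand=x0+rs.uniform(-1,1,(400,len(x0)))*rg[:len(x0)]; sc=[score(x) for x in cand]
    for i in np.argsort(sc)[:5]:
        r=minimize(score,cand[i],method="Nelder-Mead",options=dict(initial_simplex=np.vstack([cand[i]]+[cand[i]+np.eye(len(x0))[k]*rg[k]*.2 for k in range(len(x0))]),xatol=1e-5))
        if best is None or r.fun<best.fun: best=r
    return best.x,-best.fun,-score(x0)
E
python3 - <<'E'
from edge import *
# stand edges: (stand frame) y+ is the left side seen by both cams
A=dict(footfront=((-.105,-.06,.014),(-.105,.06,.014)),footfrontb=((-.105,-.06,0),(-.105,.06,0)),footL=((-.105,.06,.014),(0,.06,.014)),
 upL=((0,.06,.014),(0,.06,.19)),bf=((-.065,-.075,.215),(-.065,.075,.215)),bL=((-.065,.075,.229),(.016,.075,.229)),bR=((-.065,-.075,.229),(.016,-.075,.229)))
top0=np.load("top0.npz")["p"]; s2=np.load("side2.npz")["p"]
print("top0",edgefit(top0,"top",[A[k] for k in("footfront","footfrontb","footL","upL","bf")],[*ST,SY]))
print("side2",edgefit(s2,"side",[((-.105,.0,.014),(-.105,.06,.014)),((-.105,.0,0),(-.105,.06,0)),A["footL"],A["upL"],A["bf"]],[*ST,SY]))
E
```

```text
Traceback (most recent call last):
  File "edge.py", line 19, in edgefit
    r=minimize(score,cand[i],method="Nelder-Mead",options=dict(initial_simplex=np.vstack([cand[i]]+[cand[i]+np.eye(len(x0))[k]*rg[k]*.2 for k in range(len(x0))]),xatol=1e-5))
  File "edge.py", line 11, in score
    q=proj(c,P); d=q[-1]-q[0]; L=np.linalg.norm(d); n=np.array([-d[1],d[0]])/L
  File "h.py", line 11, in proj
    k=env.get_calibration(c); P=np.atleast_2d(P)
ValueError: time passes only in moves, steps and waits
```

```bash
sed -i 's/env.get_calibration(c)/CAL(c)/; s/^from workcell import env/from workcell import env\n_C={}\ndef CAL(c):\n    if c not in _C: _C[c]=env.get_calibration(c)\n    return _C[c]/' h.py
cat > e1.py <<'E'
from edge import *
A=dict(footfront=((-.105,-.06,.014),(-.105,.06,.014)),footfrontb=((-.105,-.06,0),(-.105,.06,0)),footL=((-.105,.06,.014),(0,.06,.014)),
 upL=((0,.06,.014),(0,.06,.19)),bf=((-.065,-.075,.215),(-.065,.075,.215)))
top0=np.load("top0.npz")["p"]; s2=np.load("side2.npz")["p"]
x=[*ST,SY]
def show(n,r): d=r[0][:2]-ST; print(n,r[0].round(4),"al/lat mm",(1000*d@U[:2]).round(1),(1000*d@V[:2]).round(1),r[1:])
for sg in (.7,1.2):
    show("top0",edgefit(top0,"top",[A[k] for k in("footfront","footfrontb","footL","upL","bf")],x,sg))
    show("side2",edgefit(s2,"side",[((-.105,.0,.014),(-.105,.06,.014)),((-.105,.0,0),(-.105,.06,0)),A["footL"],A["upL"],A["bf"]],x,sg))
E
python3 e1.py
```

```text
top0 [0.5441 0.2857 1.0927] al/lat mm -0.9 11.0 (np.float64(13173.657987172486), np.float64(7751.814355100696))
side2 [0.5549 0.2926 1.0519] al/lat mm 10.2 4.7 (np.float64(4763.898032824256), np.float64(2459.2897223817595))
top0 [0.54   0.2849 1.1229] al/lat mm -3.6 14.2 (np.float64(9548.68117049624), np.float64(4802.8190097074375))
side2 [0.5549 0.2926 1.0521] al/lat mm 10.2 4.8 (np.float64(4080.8748258521955), np.float64(2653.5265844730943))
```

Run:
```python
from h import *
def mk(pic,c,o,w,h,s,x,fn,boxes=STB):
    img=cv2.imread(pic)[o[1]:o[1]+h,o[0]:o[0]+w]; img=cv2.resize(img,None,fx=s,fy=s,interpolation=cv2.INTER_NEAREST)
    i2=img.copy(); draw(i2,c,boxes,x,np.array(o)-.5,s); cv2.imwrite(fn,np.hstack([img,i2]))
mk("pics/top0.png","top",[115,150],72,92,5,[*ST,SY],"pics/z1.png")
mk("pics/side2.png","side",[172,120],66,90,6,[*ST,SY],"pics/z2.png")
```

```text
(no output)
```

View pics/z1.png

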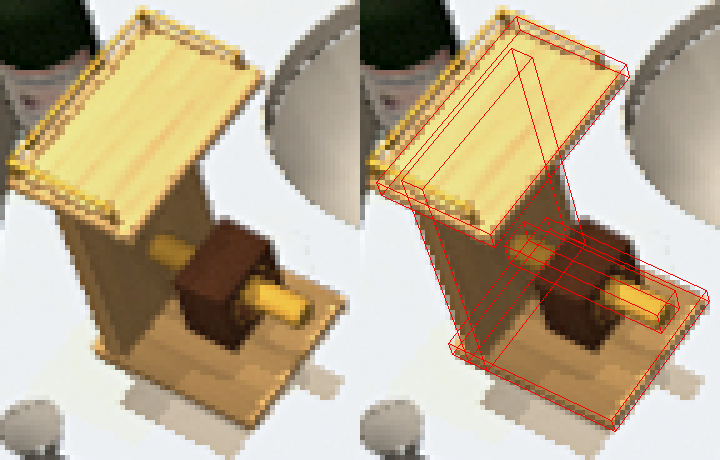

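View pics/z2.png

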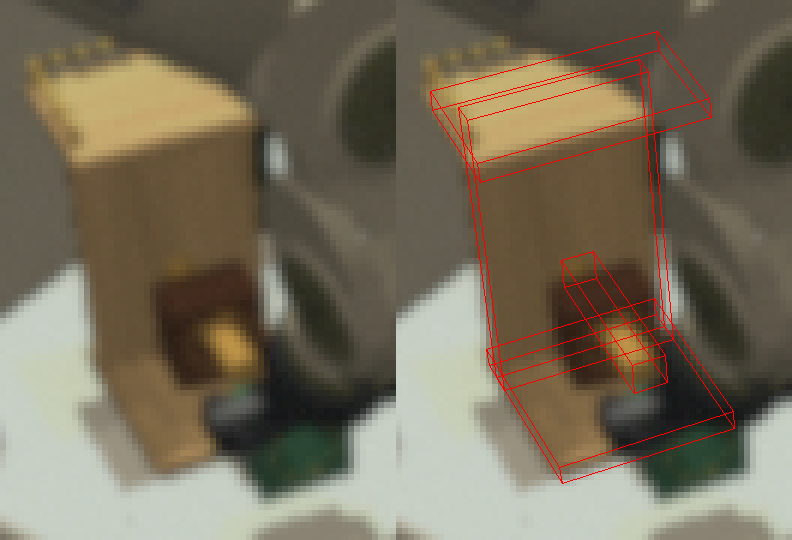

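Run:
```python
from h import *
g,A=graspnow(); rc=g-[0,0,.0056]; print(g)
s=10;o=[200,175];w,h=38,36
img=cv2.imread("pics/side2.png")[o[1]:o[1]+h,o[0]:o[0]+w]; img=cv2.resize(img,None,fx=s,fy=s,interpolation=cv2.INTER_CUBIC)
i2=img.copy(); draw(i2,"side",[([-.02,-.03,rc[2]-.03],[.02,.03,rc[2]+.03])],[rc[0],rc[1],SY],np.array(o)-.5,s)
draw(i2,"side",STB[-1:]+STB[:1],[*ST,SY],np.array(o)-.5,s,(255,0,0))
cv2.imwrite("pics/z3.png",np.hstack([img,i2]))
```

```text
[0.46650086 0.11351752 0.08666166]
```

View pics/z3.png

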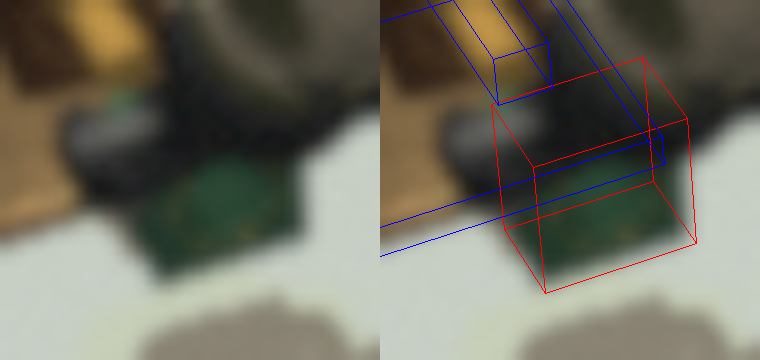

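{"name": "step_arm", "arguments": {
  "moves": [
    [[0,0,0,0.004,0.0096,-0.002,0],[0,0,0,0.0095,0.018,-0.002,0],[0,0,0,0.015,0.026,-0.002,0],[0,0,0,0.021,0.0342,-0.002,0],[0,0,0,0.0239,0.0383,-0.002,0],[0,0,0,0.0267,0.0424,-0.002,0],[0,0,0,0.0296,0.0465,-0.002,0],[0,0,0,0.0325,0.0506,-0.002,0],[0,0,0,0.0325,0.0506,-0.002,0]]
  ],
  "force": 40
}}

```text
clock: 6.2
tcp_pos: [0.495, 0.1721, 0.0825]
orientation: [0.706, 0.367, 0.603, 0.045]
wrist_force: [-0.4, -0.3, -1.2]
finger_gap: 0.0598
```

```bash
cat > look.py <<'E'
from h import *
import sys
n=sys.argv[1]
s=env.get_state(); g,A=graspnow(s); print(s["clock"],"stf",stf(g).round(4),s["wrist_force"].round(1),s["ft_torque"].round(2),s["finger_gap"].round(4))
for c,o,w,h,k in (("side",[170,120],80,95,5),("top",[115,140],110,100,4)):
    p,dd=env.read_camera(c); cv2.imwrite(f"pics/{c}{n}.png",p[:,:,::-1]); np.savez(f"{c}{n}.npz",p=p,d=dd)
    b=p[o[1]:o[1]+h,o[0]:o[0]+w,::-1]; b=cv2.resize(b,None,fx=k,fy=k,interpolation=cv2.INTER_CUBIC)
    b=cv2.convertScaleAbs(b,alpha=1.3,beta=10); cv2.imwrite(f"pics/l{c}{n}.png",b)
a=cv2.imread(f"pics/lside{n}.png");b=cv2.imread(f"pics/ltop{n}.png");H=max(a.shape[0],b.shape[0])
f=lambda x:cv2.copyMakeBorder(x,0,H-x.shape[0],0,0,cv2.BORDER_CONSTANT)
img=np.hstack([f(a),f(b)]);img=cv2.resize(img,None,fx=min(1,800/img.shape[1]),fy=min(1,800/img.shape[1]));cv2.imwrite(f"pics/l{n}.png",img)
E
python3 look.py 3
```

```text
Traceback (most recent call last):
  File "look.py", line 4, in <module>
    s=env.get_state(); g,A=graspnow(s); print(s["clock"],"stf",stf(g).round(4),s["wrist_force"].round(1),s["ft_torque"].round(2),s["finger_gap"].round(4))
                                                                                                                                 ^^^^^^^^^^^^^^^^^^^^^
AttributeError: 'float' object has no attribute 'round'
```

```bash
sed -i 's/s\["finger_gap"\].round(4)/round(float(s["finger_gap"]),4)/' look.py; python3 look.py 3
```

```text
6.2 stf [-0.1289  0.0015  0.0891] [-0.4 -0.3 -1.2] [-0.55  0.29 -0.02] 0.0598
```

View pics/lside3.png

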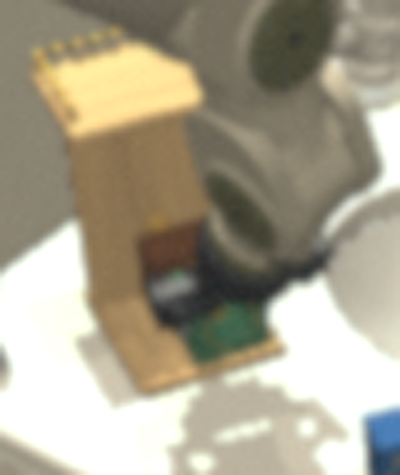

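{"name": "step_arm", "arguments": {
  "moves": [
    [[0,0,0,0.0046,0.0066,0,0],[0,0,0,0.0092,0.0131,0,0],[0,0,0,0.0138,0.0197,0,0],[0,0,0,0.0138,0.0197,0,0]]
  ],
  "force": 40
}}

```text
clock: 6.7
tcp_pos: [0.5064, 0.194, 0.0827]
orientation: [0.707, 0.367, 0.603, 0.046]
wrist_force: [-0.4, -0.5, -1.2]
finger_gap: 0.0597
```

```bash
python3 look.py 4
```

```text
6.7 stf [-0.1042  0.0016  0.0892] [-0.4 -0.5 -1.2] [-0.51  0.25 -0.04] 0.0597
```

View pics/l4.png

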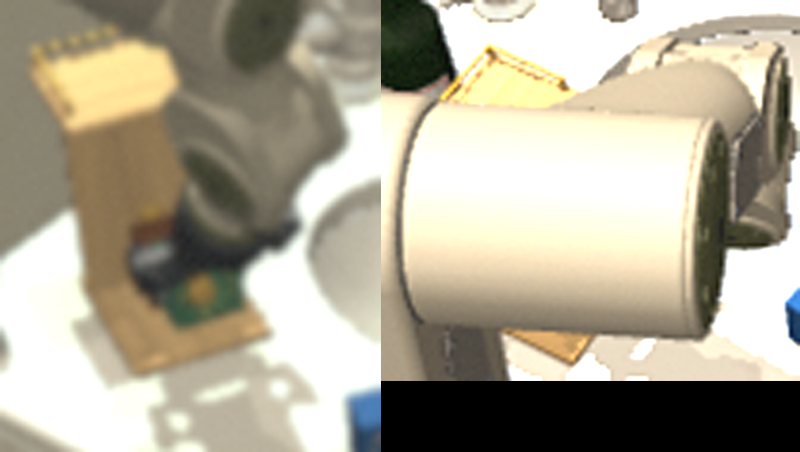

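Run:
```python
import cv2
a=cv2.imread("pics/side4.png")[165:205,190:235];cv2.imwrite("pics/z4.png",cv2.resize(cv2.convertScaleAbs(a,alpha=1.5),None,fx=14,fy=14,interpolation=cv2.INTER_CUBIC))
```

```text
(no output)
```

View pics/z4.png

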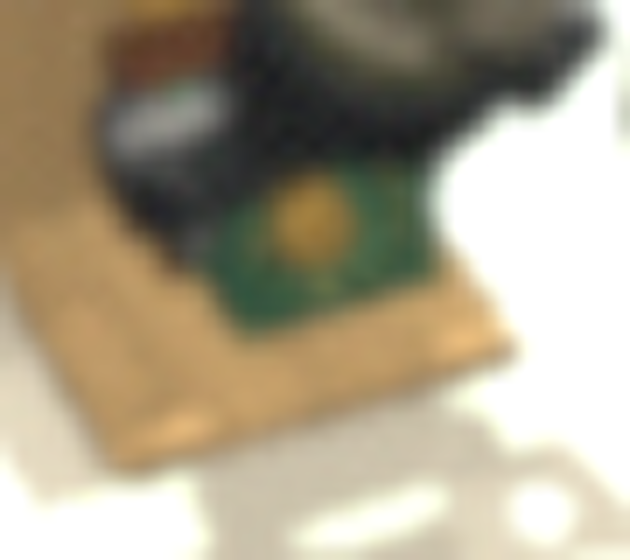

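Brass tip shows inside the green ring's hole at zoom (315,220): threaded. Advancing.

{"name": "step_arm", "arguments": {
  "moves": [
    [[0,0,0,0.0046,0.0066,0,0],[0,0,0,0.0092,0.0131,0,0],[0,0,0,0.0138,0.0197,0,0],[0,0,0,0.0184,0.0262,0,0],[0,0,0,0.023,0.0328,0,0],[0,0,0,0.023,0.0328,0,0]]
  ],
  "force": 40
}}

```text
clock: 7.4
tcp_pos: [0.5248, 0.23, 0.0825]
orientation: [0.706, 0.367, 0.604, 0.046]
wrist_force: [0.2, 0.7, -0.0]
finger_gap: 0.0601
```

```bash
python3 look.py 5
```

```text
7.4 stf [-0.0638  0.0021  0.0891] [ 0.2  0.7 -0. ] [-0.59  0.28 -0.  ] 0.0601
```

View pics/l5.png

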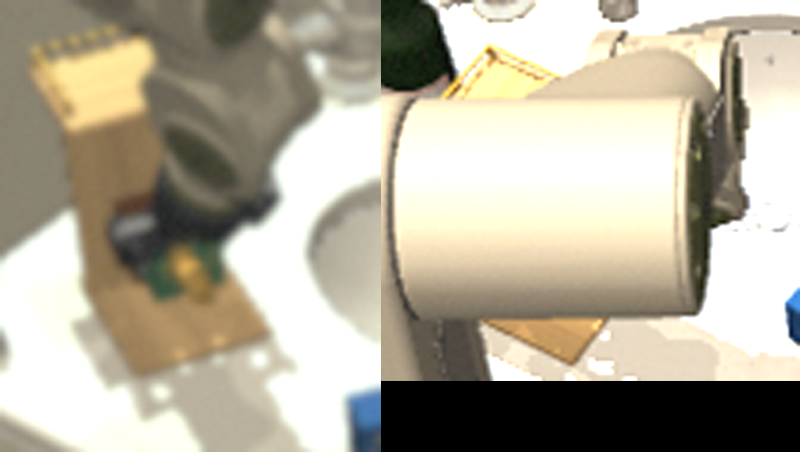

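{"name": "step_arm", "arguments": {
  "moves": [
    [[0,0,0,0.0011,0.0016,0,0],[0,0,0,0.0023,0.0033,0,0],[0,0,0,0.0029,0.0041,0,0],[0,0,0,0.0029,0.0041,0,0]]
  ],
  "force": 40
}}

```text
clock: 7.9
tcp_pos: [0.5253, 0.232, 0.0812]
orientation: [0.706, 0.367, 0.604, 0.043]
wrist_force: [-5.4, -10.0, 3.0]
finger_gap: 0.0599
```

{"name": "step_arm", "arguments": {
  "moves": [
    [[0,0,0,0.0011,0.0016,0,0],[0,0,0,0.0011,0.0016,0,0]]
  ],
  "force": 40
}}

```text
clock: 8.1
tcp_pos: [0.5254, 0.232, 0.0804]
orientation: [0.706, 0.367, 0.605, 0.041]
wrist_force: [-5.4, -9.7, 4.1]
finger_gap: 0.0596
```

```bash
python3 look.py 6
```

```text
8.1 stf [-0.0617  0.0026  0.087 ] [-5.4 -9.7  4.1] [-1.47  0.78 -0.15] 0.0596
```

View pics/lside6.png

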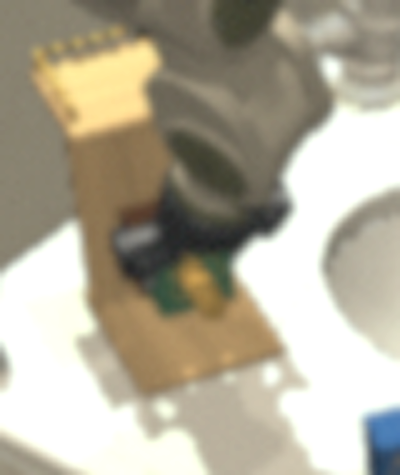

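{"name": "step_arm", "arguments": {
  "moves": [
    [[0,0,0,0,0,0,1],[0,0,0,0,0,0,1],[0,0,0,0,0,0,1],[0,0,0,0,0,0,1],[0,0,0,-0.02,0,0,1],[0,0,0,-0.04,0,0,1],[0,0,0,-0.06,0,0,1],[0,0,0,-0.09,0,0,1],[0,0,0,-0.12,0,0,1],[0,0,0,-0.15,0,0,1]]
  ],
  "force": 40
}}

```text
clock: 9.2
tcp_pos: [0.4851, 0.1566, 0.205]
orientation: [0.706, 0.367, 0.605, 0.041]
wrist_force: [0.9, 0.5, -0.3]
finger_gap: 0.0858
```

```bash
python3 look.py 7
```

```text
9.2 stf [-0.1472  0.003   0.2116] [ 0.9  0.5 -0.3] [-0.45  0.24 -0.04] 0.0858
```

View pics/l7.png

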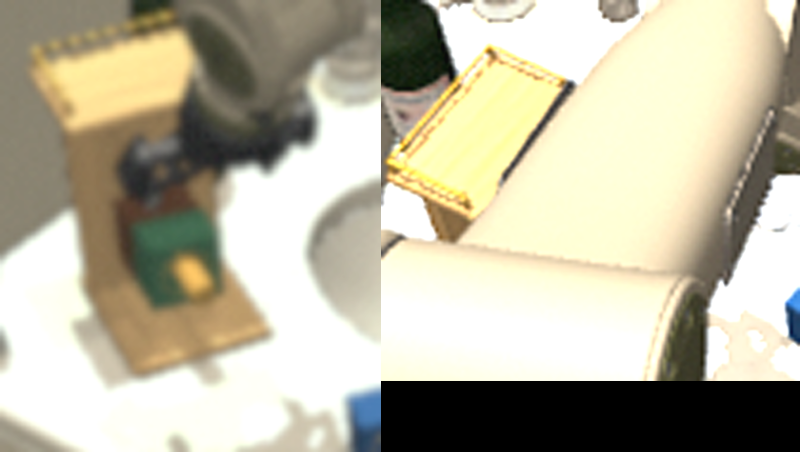

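Green ring hangs on the rod at (180,255) in the side view, rod protruding. Next the cap.

```bash
python3 -c "
from h import *
CP=[.512,-.1925,.029]; s=env.get_state()
delta([*CP[:2],.20],np.radians(60),25,0)
g,A=graspnow(); print('up',(A.T@[0,0,.04]).round(3))
"
```

```text
row [0.0319, -0.013, -0.1687] [-0.1534, -0.2493, 0.1855] | dist 0.347 ang 9.9
up [-0.033  0.023  0.   ]
```

{"name": "step_arm", "arguments": {
  "moves": [
    [[0,0,0,-0.028,-0.028,0.02,1],[0.005,0,-0.03,-0.05,-0.06,0.05,0.8],[0.01,0,-0.06,-0.07,-0.1,0.08,0.8],[0.02,-0.005,-0.1,-0.1,-0.15,0.11,0.8],[0.03,-0.013,-0.169,-0.125,-0.2,0.15,0.8],[0.032,-0.013,-0.169,-0.153,-0.249,0.186,0.8],[0.032,-0.013,-0.169,-0.153,-0.249,0.186,0.8],[0.032,-0.013,-0.169,-0.153,-0.249,0.186,0.8],[0.032,-0.013,-0.169,-0.153,-0.249,0.186,0.8]]
  ],
  "force": 40
}}

```text
clock: 10.2
tcp_pos: [0.5144, -0.1904, 0.191]
orientation: [0.706, 0.328, 0.627, -0.032]
wrist_force: [-0.5, 0.4, -0.0]
finger_gap: 0.0688
```

Run:
```python
from h import *
s=env.get_state(); g,A=graspnow(s); print(g,s["finger_gap"],s["joint_pos"].round(3))
for c in ("side","top"):
    p,dd=env.read_camera(c); cv2.imwrite(f"pics/{c}8.png",p[:,:,::-1]); np.savez(f"{c}8.npz",p=p,d=dd)
cap=[([-.023,-.025,0],[.023,.025,.05])]
for c,o,w,h,k in (("side",[170,120],180,140,4.4),("top",[110,140],260,130,3)):
    b=cv2.imread(f"pics/{c}8.png")[o[1]:o[1]+h,o[0]:o[0]+w]; b=cv2.resize(b,None,fx=k,fy=k,interpolation=cv2.INTER_CUBIC); 
    draw(b,c,cap,[.512,-.1925,np.radians(60)],np.array(o)-.5,k)
    cv2.imwrite(f"pics/l{c}8.png",b)
```

```text
[ 0.51272172 -0.1933465   0.19827782] 0.0688285355299251 [-0.727  0.31  -0.155  1.201  0.427  1.349]
```

View pics/lside8.png

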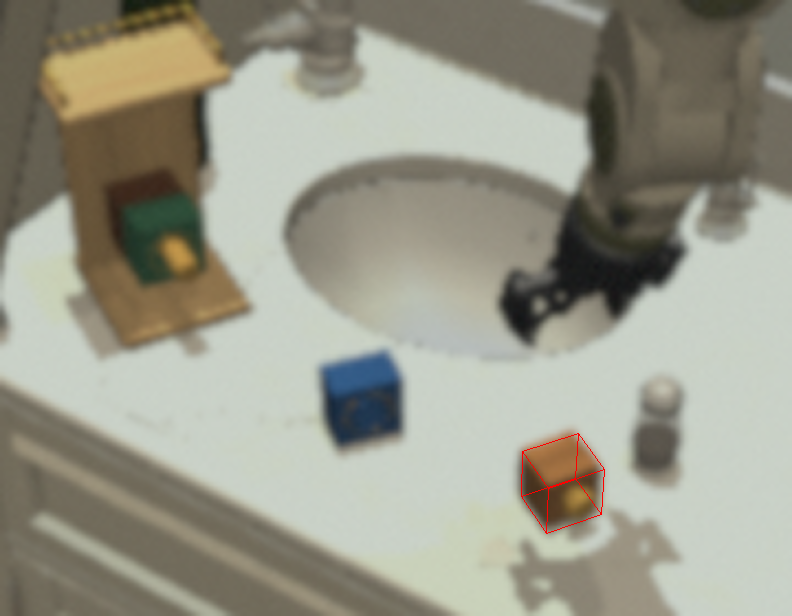

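View pics/ltop8.png

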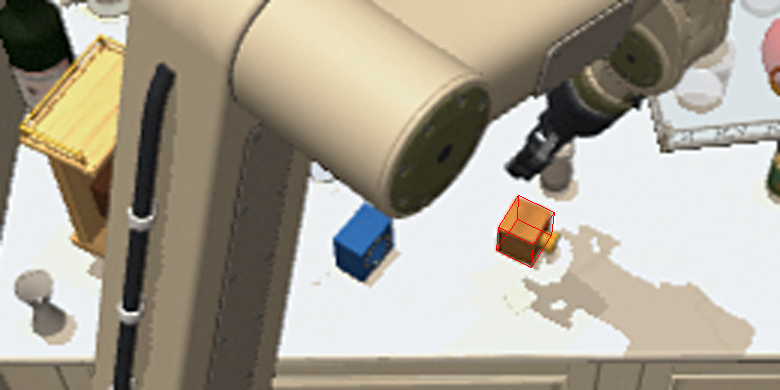

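Cap fit agrees in both views (top ≈2 mm toward −y), knob facing away from the stand. Descend and grip.

```bash
python3 -c "
from h import *
delta([.512,-.194,.03],np.radians(60.5),25,0)
"
```

```text
row [-0.0082, 0.0018, -0.0004] [0.1522, -0.0741, 0.0015] | dist 0.169 ang 0.5
```

{"name": "step_arm", "arguments": {
  "moves": [
    [[-0.008,0.002,0,0.038,-0.0185,0.001,0.8],[-0.008,0.002,0,0.076,-0.037,0.0015,0.8],[-0.008,0.002,0,0.105,-0.051,0.0015,0.8],[-0.008,0.002,0,0.13,-0.0635,0.0015,0.8],[-0.008,0.002,0,0.152,-0.074,0.0015,0.8],[-0.008,0.002,0,0.152,-0.074,0.0015,0.8],[-0.008,0.002,0,0.152,-0.074,0.0015,0],[-0.008,0.002,0,0.152,-0.074,0.0015,0],[-0.008,0.002,0,0.152,-0.074,0.0015,0],[-0.008,0.002,0,0.152,-0.074,0.0015,0],[-0.008,0.002,0,0.152,-0.074,0.0015,0],[-0.008,0.002,0,0.152,-0.074,0.0015,0]]
  ],
  "force": 60
}}

```text
clock: 11.5
tcp_pos: [0.5147, -0.1916, 0.0244]
orientation: [0.707, 0.324, 0.628, -0.028]
wrist_force: [0.4, -0.1, 7.7]
finger_gap: 0.0494
```

Run:
```python
from h import *
s=env.get_state(); g,A=graspnow(s); print("grasp",g,s["finger_gap"],s["wrist_force"]); print("A",A.round(3).tolist())
# refine stand + ring seating from picture 8 (side)
W=cloud("side",np.load("side8.npz")["d"]); hsv=cv2.cvtColor(np.load("side8.npz")["p"],cv2.COLOR_RGB2HSV)
m=(hsv[...,0]>45)&(hsv[...,0]<90)&(hsv[...,1]>90); k=np.zeros_like(m);k[155:190,190:222]=1;m&=k
P=W[m];P=P[~np.isnan(P[:,0])];print(len(P))
from scipy.optimize import least_squares
B=np.c_[U,V,[0,0,1]]
for st in ([.5543,.2814],[.5529,.2835]):
    c0=np.array([*st,.073])-.06*U
    f=lambda t: sdbox((P-c0)@B-t,[-.02,-.03,-.03],[.02,.03,.03])
    r=least_squares(f,[0,0,0],loss='soft_l1',f_scale=.003); print("green in stand frame offset (al,lat,z) mm",(r.x*1000).round(1))
```

```text
grasp [ 0.51297309 -0.19450379  0.03166764] 0.049439643671109826 [ 0.38377764 -0.08828773  7.73313285]
A [[0.211, 0.446, 0.87], [0.368, 0.789, -0.493], [-0.906, 0.424, 0.002]]
103
green in stand frame offset (al,lat,z) mm [-0.6  2.3  1.6]
green in stand frame offset (al,lat,z) mm [-1.8  0.   1.6]
```

Run:
```python
from h import *
s=env.get_state(); g,A=graspnow(s)
print("up .16",(A.T@[0,0,.16]).round(4))
c=np.array([*ST,0])-.180*U+.0015*V
delta([*c[:2],.19],SY,25,0)
```

```text
up .16 [-0.1449  0.0678  0.0004]
row [-0.0263, 0.0148, -0.0012] [-0.036, 0.2978, -0.1944] | dist 0.357 ang 1.7
```

{"name": "step_arm", "arguments": {
  "moves": [
    [[0,0,0,-0.036,0.017,0,0],[0,0,0,-0.072,0.034,0,0],[0,0,0,-0.109,0.051,0,0],[0,0,0,-0.145,0.068,0,0],[-0.004,0.002,0,-0.129,0.1,-0.028,0],[-0.008,0.004,0,-0.113,0.133,-0.056,0],[-0.011,0.006,0,-0.098,0.166,-0.083,0],[-0.015,0.008,0,-0.082,0.199,-0.111,0],[-0.019,0.01,0,-0.067,0.232,-0.139,0],[-0.022,0.012,0,-0.052,0.264,-0.166,0],[-0.026,0.015,0,-0.036,0.298,-0.194,0],[-0.026,0.015,0,-0.036,0.298,-0.194,0]]
  ],
  "force": 60
}}

```text
clock: 12.7
tcp_pos: [0.4684, 0.1308, 0.1831]
orientation: [0.707, 0.313, 0.634, -0.014]
wrist_force: [0.3, -0.0, -0.4]
finger_gap: 0.0496
```

```bash
python3 look.py 9
python3 - <<'E'
from h import *
g,A=graspnow(); c=np.array([*ST,0])-.175*U+.0015*V
delta([*c[:2],.0867],SY,25,0)
E
```

```text
12.7 stf [-0.1767  0.0058  0.1904] [ 0.3 -0.  -0.4] [-0.39  0.15 -0.02] 0.0496
row [0.0029, -0.0007, -0.0009] [0.0957, -0.0402, 0.0007] | dist 0.104 ang 0.2
```

View pics/l9.png

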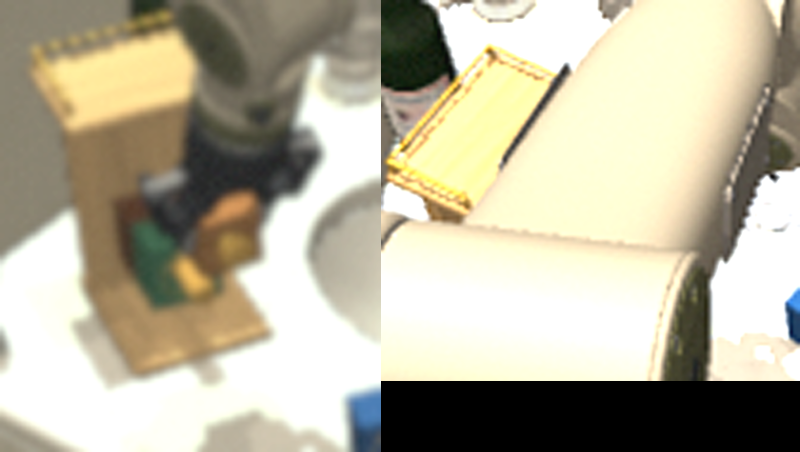

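Side view: cap held at (230,225), knob towards the camera, rod tip at (190,280). I compare the two brass blobs with their projections to calibrate the offset.

```bash
cat > blob.py <<'E'
from h import *
import sys
def cyl(c,p0,p1,r,ax):  # filled mask, 8x supersampled centroid of convex hull
    a=np.linspace(0,2*np.pi,40,endpoint=False); n1=np.cross(ax,[0,0,1]);n1/=np.linalg.norm(n1);n2=np.cross(ax,n1)
    ring=np.cos(a)[:,None]*n1+np.sin(a)[:,None]*n2
    q=np.vstack([proj(c,p0+r*ring),proj(c,p1+r*ring)]); return cv2.convexHull(q.astype(np.float32))[:,0]
if __name__=="__main__":
    n=sys.argv[1]; p,d=env.read_camera("side"); np.savez(f"side{n}.npz",p=p,d=d)
    s=env.get_state(); g,A=graspnow(s); print("stf",stf(g).round(4),s["wrist_force"].round(1))
    cc=g-[0,0,.0067]; axc=A[:,1]*np.cos(np.radians(25))+A[:,0]*np.sin(np.radians(25)); print("cap axis in stand",(axc@np.c_[U,V,[0,0,1]]).round(3))
    o=np.array([185,160]);k=11
    b=cv2.resize(p[160:210,185:240,::-1],None,fx=k,fy=k,interpolation=cv2.INTER_CUBIC); b=cv2.convertScaleAbs(b,alpha=1.3)
    r=b.copy()
    for h in (cyl("side",np.array([*ST,.08])-.122*U,np.array([*ST,.08])-.08*U,.011,U),cyl("side",cc-.042*axc,cc-.023*axc,.015,axc)):
        cv2.polylines(b,[((h-o+.5)*k).astype(int)],True,(0,0,255),1)
    cv2.imwrite(f"pics/b{n}.png",b); cv2.imwrite(f"pics/br{n}.png",r)
E
python3 blob.py 10
```

```text
stf [-0.1798  0.0012  0.1904] [-0.3 -0.1 -0.3]
cap axis in stand [1.    0.001 0.001]
```

View pics/b10.png

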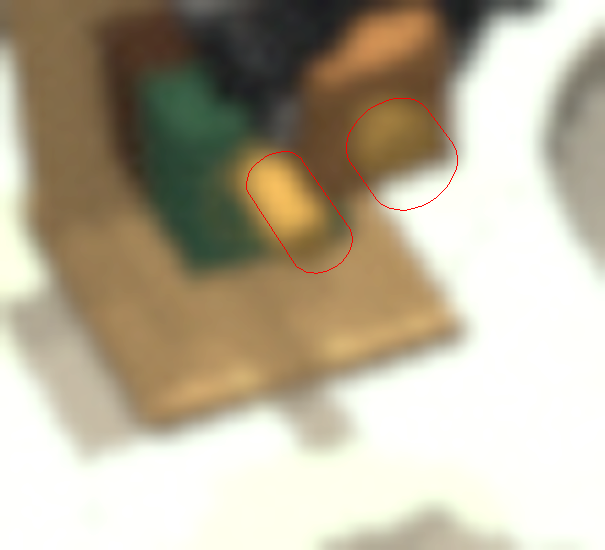

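```bash
cat >> blob.py <<'E'
    b=r.copy()
    c2=g-[0,0,.0067]
    draw(b,"side",[([-.023,-.025,c2[2]-.025],[.023,.025,c2[2]+.025])],[c2[0],c2[1],SY],o-.5,k)
    gc=np.array([*ST,.073])-.06*U
    draw(b,"side",[([-.02,-.03,gc[2]-.03],[.02,.03,gc[2]+.03])],[gc[0],gc[1],SY],o-.5,k)
    draw(b,"side",STB[:1],[*ST,SY],o-.5,k,(255,0,0))
    cv2.imwrite(f"pics/c{n}.png",b)
E
python3 blob.py 11
```

```text
stf [-0.1802  0.0005  0.1903] [-0.1  0.  -1.4]
cap axis in stand [ 1.    -0.001  0.001]
```

View pics/c11.png

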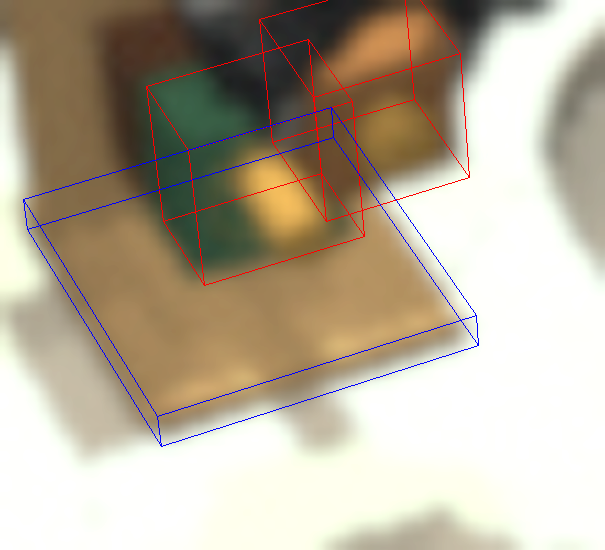

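Run:
```python
from h import *
g,A=graspnow(); c=np.array([*ST,0])-.172*U+.001*V
delta([*c[:2],.0867],SY,25,0)
```

```text
row [-0.0006, 0.0007, -0.0009] [0.0973, -0.0364, -0.0005] | dist 0.104 ang 0.1
```

{"name": "step_arm", "arguments": {
  "moves": [
    [[0,0,0,0.03,-0.0112,-0.0005,0],[0,0,0,0.06,-0.0224,-0.0005,0],[0,0,0,0.085,-0.032,-0.0005,0],[0,0,0,0.0973,-0.0364,-0.0005,0],[0,0,0,0.0973,-0.0364,-0.0005,0],[0,0,0,0.0973,-0.0364,-0.0005,0]]
  ],
  "force": 60
}}

```text
clock: 13.5
tcp_pos: [0.4755, 0.1313, 0.0796]
orientation: [0.707, 0.316, 0.633, -0.018]
wrist_force: [0.0, 0.0, -0.3]
finger_gap: 0.0495
```

```bash
python3 blob.py 12
```

```text
stf [-0.1725 -0.0006  0.0874] [ 0.2  0.1 -0.7]
cap axis in stand [ 1.    -0.003  0.001]
```

View pics/c12.png

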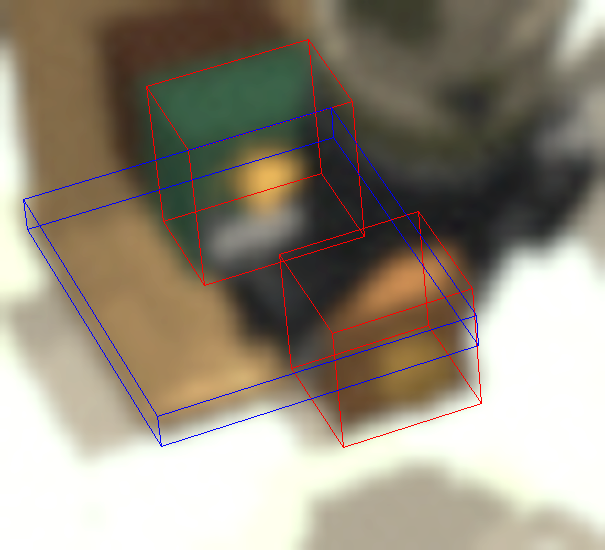

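Here cap and stand show the same offset, so they're aligned within about 1 mm. Inserting.

{"name": "step_arm", "arguments": {
  "moves": [
    [[0,0,0,0.0034,0.0073,-0.0005,0],[0,0,0,0.0068,0.0145,-0.001,0],[0,0,0,0.0093,0.0199,-0.001,0],[0,0,0,0.0114,0.0245,-0.001,0],[0,0,0,0.0137,0.0295,-0.001,0],[0,0,0,0.0137,0.0295,-0.001,0]]
  ],
  "force": 60
}}

```text
clock: 14.15
tcp_pos: [0.4906, 0.1615, 0.0804]
orientation: [0.708, 0.315, 0.632, -0.017]
wrist_force: [-0.5, -0.1, -0.3]
finger_gap: 0.0497
```

```bash
python3 blob.py 13
```

```text
stf [-0.1396  0.0006  0.0875] [ 0.3 -0.5 -0.4]
cap axis in stand [ 1.    -0.002  0.001]
```

View pics/c13.png

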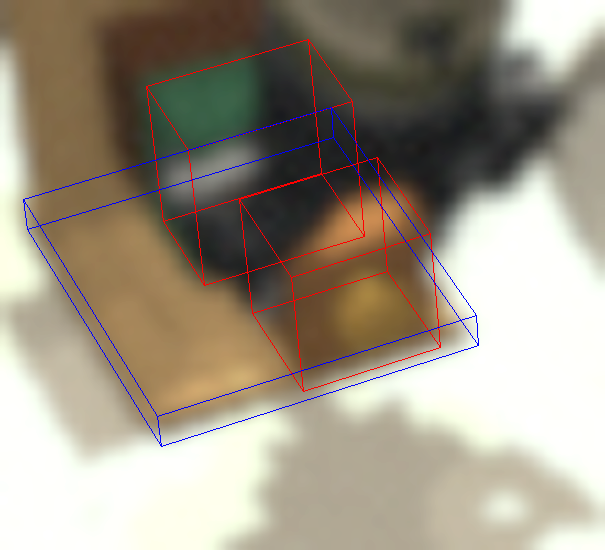

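{"name": "step_arm", "arguments": {
  "moves": [
    [[0,0,0,0.0021,0.0045,0,0],[0,0,0,0.0042,0.0091,0,0],[0,0,0,0.0063,0.0136,0,0],[0,0,0,0.0063,0.0136,0,0]]
  ],
  "force": 60
}}

```text
clock: 14.6
tcp_pos: [0.4977, 0.1749, 0.0804]
orientation: [0.708, 0.315, 0.632, -0.017]
wrist_force: [0.2, 0.0, -0.4]
finger_gap: 0.0496
```

{"name": "step_arm", "arguments": {
  "moves": [
    [[0,0,0,0.0021,0.0045,0,0],[0,0,0,0.0042,0.0091,0,0],[0,0,0,0.0063,0.0136,0,0],[0,0,0,0.0074,0.0159,0,0],[0,0,0,0.0074,0.0159,0,0]]
  ],
  "force": 60
}}

```text
clock: 15.1
tcp_pos: [0.5053, 0.1895, 0.08]
orientation: [0.707, 0.314, 0.633, -0.019]
wrist_force: [-3.6, -7.0, 3.0]
finger_gap: 0.0495
```

```bash
python3 blob.py 14
```

```text
stf [-0.1075  0.0005  0.0873] [-4.  -6.9  3.1]
cap axis in stand [ 1.    -0.003 -0.002]
```

View pics/c14.png

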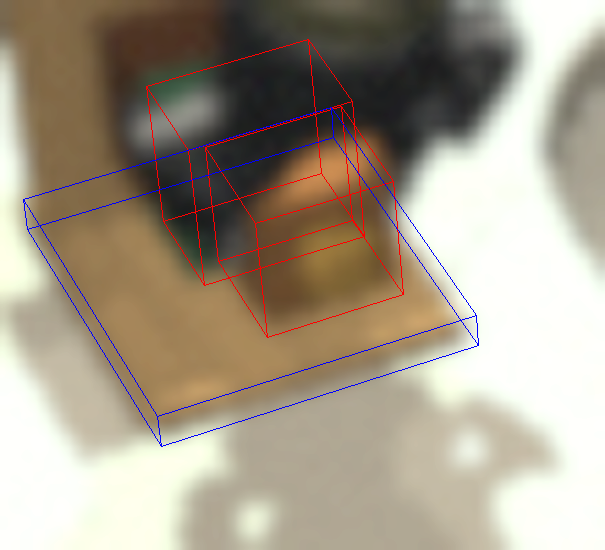

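{"name": "step_arm", "arguments": {
  "moves": [
    [[0,0,0,0.0009,0.0018,0,0],[0,0,0,0.0017,0.0036,0,0],[0,0,0,0.0025,0.0054,0,0],[0,0,0,0.0025,0.0054,0,0],[0,0,0,0.0025,0.0054,0,0]]
  ],
  "force": 60
}}

```text
clock: 15.65
tcp_pos: [0.5056, 0.1898, 0.079]
orientation: [0.707, 0.313, 0.634, -0.025]
wrist_force: [-16.4, -28.2, 19.8]
finger_gap: 0.0495
```

```bash
python3 -c "
from h import *
s=env.get_state(); g,A=graspnow(s);print(stf(g).round(4),(s['wrist_force']@np.c_[U,V,[0,0,1]]).round(1))"
```

```text
[-0.107   0.0004  0.0863] [-32.6   1.3  19.8]
```

{"name": "step_arm", "arguments": {
  "moves": [
    [[0,0,0,0,0,0,0],[0,0,0,0,0,0,0],[0,0,0,0,0,0,1],[0,0,0,0,0,0,1],[0,0,0,0,0,0,1],[0,0,0,0,0,0,1],[0,0,0,-0.02,0,0,1],[0,0,0,-0.04,0,0,1],[0,0,0,-0.07,0,0,1],[0,0,0,-0.1,0,0,1],[0,0,0,-0.14,0,0,1],[0,0,0,-0.17,0,0,1]]
  ],
  "force": 60
}}

```text
clock: 16.85
tcp_pos: [0.4723, 0.1282, 0.2362]
orientation: [0.708, 0.313, 0.633, -0.025]
wrist_force: [0.1, -0.5, 0.7]
finger_gap: 0.0854
```

```bash
python3 look.py 15;  python3 - <<'E'
from h import *
g,A=graspnow(); delta([.48,-.10,.27],np.radians(30),15,0)
E
```

```text
16.85 stf [-0.1771  0.0012  0.2435] [ 0.1 -0.5  0.7] [-0.32  0.12 -0.01] 0.0854
row [0.5229, -0.1782, -0.162] [-0.1017, -0.1689, 0.1144] | dist 0.228 ang 33.0
```

View pics/l15.png

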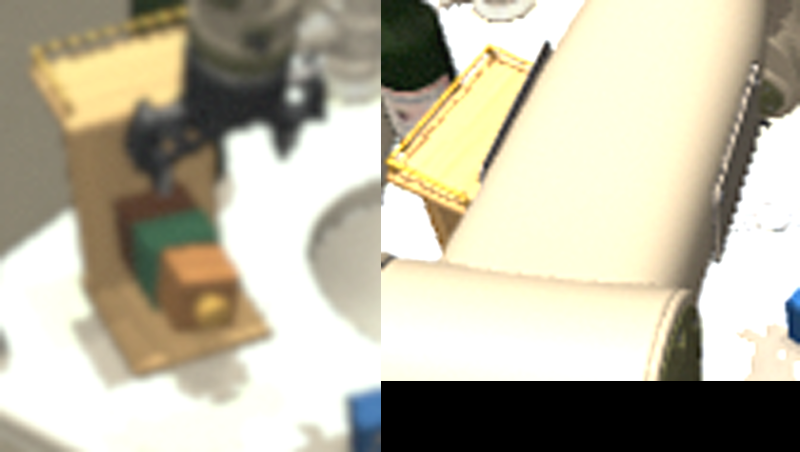

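Side view: dark, green and cap in a row on the rod. I move clear so the top camera can check.

{"name": "step_arm", "arguments": {
  "moves": [
    [[0,0,0,-0.02,-0.04,0,1],[0,0,0,-0.04,-0.08,0.02,1],[0,0,0,-0.06,-0.12,0.05,1],[0,0,0,-0.08,-0.16,0.09,1],[0,0,0,-0.1,-0.19,0.12,1],[0,0,0,-0.12,-0.22,0.15,1],[0,0,0,-0.14,-0.26,0.18,1],[0,0,0,-0.16,-0.3,0.2,1],[0,0,0,-0.16,-0.34,0.2,1],[0,0,0,-0.16,-0.36,0.2,1],[0,0,0,-0.16,-0.36,0.2,1]]
  ]
}}

```text
clock: 18.05
tcp_pos: [0.462, -0.3162, 0.2338]
orientation: [0.708, 0.315, 0.631, -0.026]
wrist_force: [0.3, 0.5, 0.1]
finger_gap: 0.0855
```

```bash
cat > fin.py <<'E'
from h import *
import sys
n=sys.argv[1]
out=[]
for c,o,w,h,k in (("side",[175,115],60,90,6),("top",[115,140],80,100,5)):
    p,dd=env.read_camera(c); np.savez(f"{c}{n}.npz",p=p,d=dd); cv2.imwrite(f"pics/{c}{n}.png",p[:,:,::-1])
    b=cv2.resize(np.ascontiguousarray(p[o[1]:o[1]+h,o[0]:o[0]+w,::-1]),None,fx=k,fy=k,interpolation=cv2.INTER_CUBIC); out.append(cv2.resize(b,(400,int(400*b.shape[0]/b.shape[1]))))
H=max(x.shape[0] for x in out)
img=np.hstack([cv2.copyMakeBorder(x,0,H-x.shape[0],0,0,cv2.BORDER_CONSTANT) for x in out]); cv2.imwrite(f"pics/f{n}.png",img)
from scipy.optimize import least_squares
B=np.c_[U,V,[0,0,1]]
for c in ("side","top"):
    W=cloud(c,np.load(f"{c}{n}.npz")["d"])
    for t in ("green_ring","dark_ring","cap","blue_ring"):
        for r in env.silhouettes(c,t)[:1]:
            P=W[r["mask"]];P=P[~np.isnan(P[:,0])]; q=stf(P); print(c,t,round(r["confidence"],2),r["mask"].sum(),np.percentile(q,[5,50,95],axis=0).round(3).tolist())
            half={"green_ring":[.02,.03,.03],"dark_ring":[.02,.03,.03],"cap":[.023,.025,.025],"blue_ring":None}[t]
            if half is None: print("   world med",np.median(P,0).round(3)); continue
            half=np.array(half); f=lambda x: sdbox(q-x,-half,half)
            x0={"green_ring":[-.06,0,.073],"dark_ring":[-.02,0,.073],"cap":[-.104,0,.077]}[t]
            rr=least_squares(f,x0,loss='soft_l1',f_scale=.003); print("   fit centre",rr.x.round(4))
E
python3 fin.py 16
```

```text
side green_ring 0.74 182 [[-0.083, -0.025, 0.056], [-0.063, 0.014, 0.102], [-0.038, 0.034, 0.109]]
   fit centre [-0.0597  0.0026  0.0746]
side dark_ring 0.47 101 [[-0.036, -0.017, 0.088], [-0.019, 0.013, 0.103], [0.002, 0.034, 0.109]]
   fit centre [-0.0189  0.0041  0.0744]
side cap 0.68 946 [[-0.102, -0.062, 0.009], [-0.02, -0.013, 0.111], [0.009, 0.057, 0.234]]
   fit centre [-0.0259 -0.009   0.1101]
top green_ring 0.55 301 [[-0.082, -0.025, 0.051], [-0.064, 0.018, 0.1], [-0.044, 0.033, 0.107]]
   fit centre [-0.0617  0.0013  0.0733]
top cap 0.58 205 [[-0.313, -0.02, 0.063], [-0.099, 0.019, 0.097], [-0.082, 0.204, 0.497]]
   fit centre [-0.1072  0.0021  0.0772]
top blue_ring 0.48 65 [[-0.307, -0.105, 0.006], [-0.303, -0.094, 0.021], [-0.296, -0.068, 0.057]]
   world med [ 0.496 -0.029  0.021]
```

View pics/f16.png

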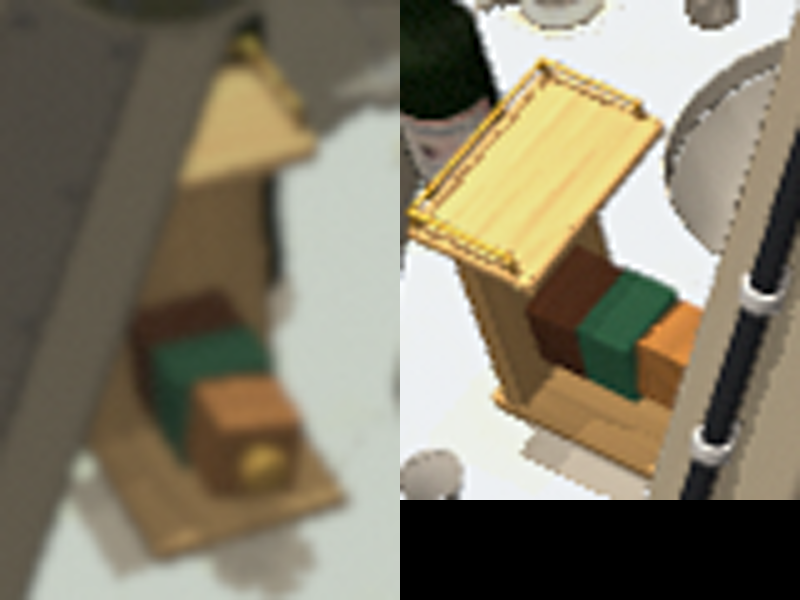

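View pics/top16.png

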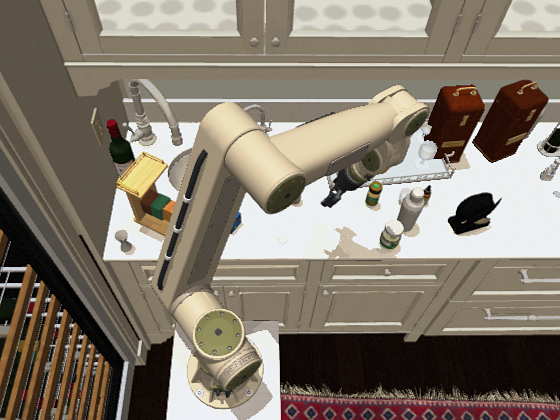

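Run:
```python
from h import *
from scipy.optimize import least_squares
for c,n,roi in (("side","16",(165,192,200,225)),("top","16",(195,225,160,178)),("side","15",(165,195,200,225))):
    D=np.load(f"{c}{n}.npz"); q=stf(cloud(c,D["d"])); hsv=cv2.cvtColor(D["p"],cv2.COLOR_RGB2HSV)
    for nm,half,h0,h1,x0 in (("cap",[.023,.025,.025],5,16,[-.104,0,.077]),("green",[.02,.03,.03],45,90,[-.06,0,.073])):
        m=(hsv[...,0]>=h0)&(hsv[...,0]<=h1)&(hsv[...,1]>90); P=q[m]; x0=np.array(x0); half=np.array(half)
        P=P[~np.isnan(P[:,0])]; P=P[(abs(P-x0)<half+.012).all(1)&(P[:,2]>.03)]
        r=least_squares(lambda x: sdbox(P-x,-half,half),x0,loss='soft_l1',f_scale=.002); print(c,n,nm,len(P),r.x.round(4),"max z pct",np.percentile(P[:,2],95).round(3))
```

```text
side 16 cap 192 [-0.106   0.0035  0.0785] max z pct 0.108
side 16 green 68 [-0.0673  0.0022  0.0748] max z pct 0.11
top 16 cap 169 [-0.1088  0.0017  0.0762] max z pct 0.107
top 16 green 254 [-0.0616  0.0013  0.0734] max z pct 0.107
side 15 cap 188 [-0.1059  0.0036  0.0783] max z pct 0.108
side 15 green 67 [-0.0673  0.0026  0.0751] max z pct 0.108
```

Run:
```python
from h import *
k=11;o=np.array([185,155]); p=np.load("side15.npz")["p"]
r=cv2.resize(np.ascontiguousarray(p[155:200,185:220,::-1]),None,fx=k,fy=k,interpolation=cv2.INTER_CUBIC); out=[]
for L in (.105,.112):
    b=r.copy()
    for hx,hw,al,z in ((.023,.025,L,.076),(.02,.03,.06,.073)):
        c=np.array([*ST,z])-al*U; draw(b,"side",[([-hx,-hw,z-hw],[hx,hw,z+hw])],[c[0],c[1],SY],o-.5+np.array([.9,1.5]),k)
    draw(b,"side",STB[:1],[*ST,SY],o-.5+np.array([.9,1.5]),k,(255,0,0)); out.append(b)
cv2.imwrite("pics/chk.png",np.hstack(out))
```

```text
(no output)
```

View pics/chk.png

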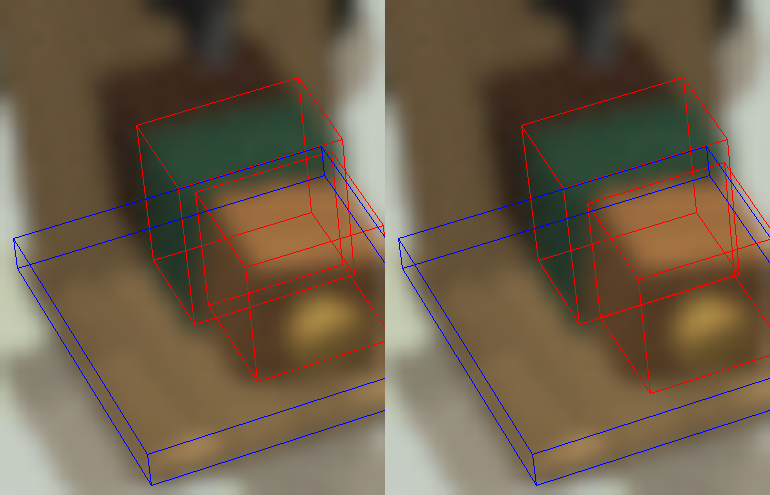

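The overlay matches the seated model (left panel, 105 mm) better than the backed-off one. Handing in.

```bash
python3 -c "
from workcell import env
print(env.get_state()['clock']); print(env.hand_in())"
```

```text
18.55
the job is handed in; nothing more can be done
None
```

I threaded the green ring onto the rod and pushed it in until the dark ring stopped against the upright. Then I pushed the end cap on, let go, moved the arm clear and handed in at 18.55 s of the 48 s allowed.

- **Rings:** The push stopped firmly at about 11 N. Network-mask fits put the green ring's centre 60–62 mm from the upright (home is 60 mm). The dark ring's centre came out at about 19 mm (home is 20 mm). Both pictures show them touching.
- **Cap:** It slid on with almost no force, then stopped hard at about 33 N. The gripper stood about 107 mm from the upright then. A fully seated cap's centre is at 103–105 mm, and the green ring's stop also read about 1.7 mm long. The overlay drawn for a seated cap matched the picture better than one drawn 7 mm farther out.
- **Checks that disagreed:**
  - The two cameras differed by about 2 mm on where the stand is.
  - The depth fits put the cap's centre at 106–109 mm, which is 1–4 mm beyond home. Part of the cap was hidden in the top view, and the knob may bias these fits outward.
  - One colour-only side fit put the green ring at 67 mm, from few pixels.
- **Other things:** I planned no contact with the blue ring or the rest, and nothing looked moved in the last pictures. I did not re-measure the blue ring or the bystanders' positions.

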